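# Turn the bin insert round and stow the bit cases

## Task

The grey insert was dropped into the blue bin back to front, so its three slots are jammed against the tall back board: lift it clear of the bin by its fin, turn it half round and seat it fully home again with the slots along the low front. Then fold every bit case on the bench shut and lay each one, lid up, fully down in a slot of its own. Leave the jar, corner brace and pipe elbow alone.

Things in the scene. Friction and masses are not known exactly. Their poses are not given: they have to be found in the camera images.
- bin: Fixed blue plastic bin tray, about 189 x 276 mm over its rim, with a shallow well of 167 mm (its x) by 255 mm (its y). Origin: centre of its underside, on the table. The well's floor is 5 mm up; low side and front walls end in an outward-flared rim, top 32 mm above the table; on its +x side (the back, away from the robot) a tall back board rises to 70 mm. Its yaw varies by about 0.25 rad.
- insert_c (a point): Snug loose insert for the bin's well: grey block 160 mm (its x) x 248 mm (its y) x 30 mm high, about 0.5 kg, 3.5 mm play on every side. Point: centre of the block, 15 mm above its underside, so 20 mm above the table when fully home. Its -x half has three open-topped slots in a row along y; the +x half is solid and carries the grip fin. At the start it sits in the bin turned half round (slots against the tall back board); the right way round its axes agree with the bin's.
- fin (a point): Upright grip fin of the insert, 12 mm thick (insert x), 70 mm long (insert y), rising 40 mm above the block's top (underside of insert to top of fin: 70 mm). It stands 18 mm to +x of the insert's centre, near its balance point. Point: 15 mm below the fin's top, 55 mm above the insert's underside.
- slot0 (a point): Slot in the insert, 49 mm (insert x) x 77 mm (insert y) x 14 mm deep. Point: centre of the slot's floor, 16 mm above the insert's underside, 50 mm to -x of the insert's centre and at y = -80 mm. The axes are the insert's.
- slot1 (a point): Slot in the insert, 49 mm (insert x) x 77 mm (insert y) x 14 mm deep. Point: centre of the slot's floor, 16 mm above the insert's underside, 50 mm to -x of the insert's centre and at y = 0 mm. The axes are the insert's.
- slot2 (a point): Slot in the insert, 49 mm (insert x) x 77 mm (insert y) x 14 mm deep. Point: centre of the slot's floor, 16 mm above the insert's underside, 50 mm to -x of the insert's centre and at y = +80 mm. The axes are the insert's.
- case0_c (a point): Black hinged drill-bit case (0 to 2 are alike; one may be absent), 70 mm long (its x) x 42 mm wide (its y) x 42 mm high when closed: base 28 mm, lid 14 mm, together about 0.22 kg. Point: centre of the closed case, 21 mm above its underside; axes are the base's, z up when it stands upright. The lid hinges about the long edge at y = +21 mm, 28 mm up; opened, it stands up from or leans out beyond that +y edge.
- lid0 (a joint): Lid angle of case 0: 0 closed, pi/2 upright, up to 2.3 leaning outward. The hinge is lightly stiff (0.01 N m): the lid stays where it is left and must be pushed over from its outer side and pressed shut. Fingers straddling the seam hold base and lid together.
- case1_c (a point): Black hinged drill-bit case (0 to 2 are alike; one may be absent), 70 mm long (its x) x 42 mm wide (its y) x 42 mm high when closed: base 28 mm, lid 14 mm, together about 0.22 kg. Point: centre of the closed case, 21 mm above its underside; axes are the base's, z up when it stands upright. The lid hinges about the long edge at y = +21 mm, 28 mm up; opened, it stands up from or leans out beyond that +y edge.
- lid1 (a joint): Lid angle of case 1: 0 closed, pi/2 upright, up to 2.3 leaning outward. The hinge is lightly stiff (0.01 N m): the lid stays where it is left and must be pushed over from its outer side and pressed shut. Fingers straddling the seam hold base and lid together.
- case2_c (a point): Black hinged drill-bit case (0 to 2 are alike; one may be absent), 70 mm long (its x) x 42 mm wide (its y) x 42 mm high when closed: base 28 mm, lid 14 mm, together about 0.22 kg. Point: centre of the closed case, 21 mm above its underside; axes are the base's, z up when it stands upright. The lid hinges about the long edge at y = +21 mm, 28 mm up; opened, it stands up from or leans out beyond that +y edge.
- lid2 (a joint): Lid angle of case 2: 0 closed, pi/2 upright, up to 2.3 leaning outward. The hinge is lightly stiff (0.01 N m): the lid stays where it is left and must be pushed over from its outer side and pressed shut. Fingers straddling the seam hold base and lid together.
- jar: Bystander: glass jar with steel screw cap, 72 mm across, 100 mm high. Origin: underside.
- brace: Bystander: zinc corner brace, L shape, legs 80 mm, 30 mm wide, one leg upright at its +x end. Origin: underside.
- elbow: Bystander: black plastic pipe elbow, 52 mm pipe, about 90 mm high, mouth to its -y. Origin: underside.
Mind the look-alikes: they are no part of the job. What is shaped like the part that bears case2_c but purple or turquoise is not meant.

How it is judged:
By the outcome, as a careful person would: the job done as asked, in the order asked, and still so for the second after the job is handed in, with the robot touching nothing.
Of case0, case1, case2 only 2 to 3 are there at a start; the rules pass over those that are not, and their reading is None.
At some moment in a run one of case0, case1, case2 may be knocked a few centimetres aside while the robot is not near it.
It also fails if it takes over 210 s, if anything falls off the work surface, if the arm or the gripper's body presses on something with over 40 N, if the wrist force passes 120 N, or if a joint passes its speed limit or range.

## Robot

A 7-joint arm with a two-finger parallel gripper is mounted at the origin on the work surface. World frame = base frame: x ahead of the robot, y to its left, z up, the work surface at z = 0. Lengths are in m, angles in rad, forces in N, time in s.
With the tool pointing down it reaches from about 0.425 to 0.925 m from the base axis. Payload 6.8 kg.
Tool frame: the origin (TCP) lies midway between the tips of the shut fingers; the grasp point (between the pads) lies r.tcp_to_grasp behind it (r.tcp_to_grasp is the distance from the TCP to the grasp point, in m); x points along the fingers, y is the direction in which the jaws open and shut, and the axes are right-handed (so a half turn about x gives the same grasp; the last joint's range is limited). The gripper opens to 85 mm and grips with 20 to 120 N. Pads are 22 mm wide; open, the fingers measure 114 mm over their backs; the gripper's body (76 mm by 85 mm) begins 54 mm behind the grasp point. The pads swing forward as they close: fully open they stand 13 mm farther back than shut.
Start: joints at [-1.259, 0.477, 0.022, 1.555, -0.011, 1.109, -0.083], TCP at [0.275, 0.616, 0.231] pointing down, gripper open.
Joint ranges: [-2.96, 2.96], [-0.34, 2.1], [-1.41, 1.46], [0.24, 2.44], [-1.37, 4.51], [0.17, 1.92], [-2.96, 2.96]. Speed limits (rad/s): [2.39, 2.39, 3.14, 3.14, 3.14, 3.14, 3.14].

## Interface

Orientations are given as a rotation vector (axis times angle).
In Python, from bench import r, grab_frame, search_frame, cut_out, pinpoint gives the robot as it stands. The module is installed in compiled form; this text tells all that it offers.
- The arm moves only by the tool apply_moves, never from a script. Its argument "commands" is a list of rows, each a list of 7 numbers: the finger opening in mm, from 0 to 85.4, then the shift along the tool's x, y, z in mm, then the turn, a rotation vector about the tool's x, y, z in rad. A call has 1 to 20 rows; each row is the pose to reach, as a shift and turn from the pose commanded when the call began, along the tool's axes at that moment; what a row does not reach only later rows make up. A row lasts 1/10 s, in which the tool goes at most 50 mm and 8.59 degrees, less where a joint would pass 70% of its speed; a pose out of reach is approached as far as the arm can. A call with a gripper value outside its range is refused whole. The fingers move at their own pace and stop on an object; "force" is the grip in N (left out, the last holds). Time passes only in rows, so rows that repeat a pose let the fingers close. It gives the time, the measured TCP pose, the force and the opening at its end, in the units of the state.
- r.get_obs(): the state, without advancing time (a new reading comes with each control period).
- grab_frame(name): name is "side" or "top"; returns a dict with "pixels" (400x640x3 uint8, red, green, blue), "mtx" (3x3 intrinsics, pixels), "position" and "rotation" of the camera in the world. Camera axes: x right, y down, z forward; pixel columns grow to the right and rows downward; lengths in m; the calibration is good to about 2 mm. A picture is of the moment at which its call begins. There is no depth.
- r.hand_in(): hands the job in, once; it reports no verdict.
Trained networks look in the newest picture that a camera, given by its name, has taken for a name from the list of things; names that differ only in an ending like _2 or _b are one class to them, and where a whole thing is asked for, a point or a joint stands for the part that bears it (a point fixed in the world has none). Each returns a list of dicts, best first, with "confidence" (0 to 1); they miss things now and then, are a little off and sometimes report something else, mostly with a low value. They report only what shows in the picture. A call takes as long as a camera call. They do not tell look-alikes from the thing itself.
- search_frame(label, camera): "point" ([column, row] as shares, 0 to 1, of the picture: columns of its width, rows of its height, amid what is visible of it).
- cut_out(label, camera): "pixels" (400x640 bool, what is visible of it) and "point" ([column, row] as shares, 0 to 1, of the picture: columns of its width, rows of its height, amid what is visible of it).
- pinpoint(label, camera): "point" ([column, row] as shares, 0 to 1, of the picture: columns of its width, rows of its height: a listed point, or the origin of a listed thing).
The state is a dict: "clock": time; "joints": joint angles; "qvel": joint speeds; "tau": joint torques, N m; "tcp_pos": TCP position; "orientation": TCP orientation; "contact_force": force on the tool from outside, world axes, zero at the start; "moment": the same for the moment, N m; "grip_width": finger opening in m.
Only numpy, scipy, OpenCV 4.12 (cv2) and the standard library are available. Lean on these libraries where they do the work, as an engineer would, in place of code of your own. Each camera call takes 0.05 s, during which the arm holds its last target.

## Working session

There is one attempt and no reset: what is moved stays moved. The work goes in short steps, Python scripts to look and compute and a tool call to move; the robot and the scene stay as the last step left them, time stands still between calls to the robot, and variables do not carry over. Pictures are saved under pics/ and viewed, and the job is handed in when it is done.

Besides the shell and the picture viewer there is one more tool, called after ">>>" by a JSON object that holds its "op" and its "data", one argument or row to a line. apply_moves: Moves the arm, as the interface text tells. Its arguments: {"type":"object","properties":{"commands":{"type":"array"},"force":{"type":"number"}},"required":["commands"]}

```bash
mkdir -p pics
python3 - <<'E'
from bench import r, grab_frame, search_frame, cut_out, pinpoint
import cv2
print(r.get_obs(), r.tcp_to_grasp)
for c in("side","top"):
    f=grab_frame(c); cv2.imwrite(f"pics/{c}0.png",f["pixels"][:,:,::-1]); print(c,f["mtx"],f["position"],f["rotation"])
    for l in["bin","insert_c","fin","slot0","slot1","slot2","case0_c","case1_c","case2_c"]:
        print(l,[(round(d["point"][0]*640,1),round(d["point"][1]*400,1),round(d["confidence"],2)) for d in pinpoint(l,c)])
E
```

```text
{'clock': 0.0, 'joints': array([-1.25909975,  0.47781332,  0.02230103,  1.55647271, -0.01153095,
        1.10927536, -0.0830995 ]), 'qvel': array([-5.98571645e-04, -5.41505078e-04,  2.18000268e-04,  7.50598206e-04,
        1.04185279e-03, -4.77617138e-04,  9.30653341e-05]), 'tau': array([ 2.87454204e-04, -5.96457553e+01,  1.60771083e+00, -2.81198072e+01,
        1.24144630e-02,  9.13322379e-03,  1.09152538e-05]), 'tcp_pos': array([0.27485276, 0.61585122, 0.23030711]), 'orientation': array([ 0.32781197,  1.54589991, -0.33068577]), 'contact_force': array([-0.33617726, -0.32197188,  0.08485833]), 'moment': array([-0.04180159, -0.01749981, -0.02302205]), 'grip_width': 0.08547836443528882} 0.0187
side [[396.71121517   0.         323.76061013]
 [  0.         396.71121517 197.68149432]
 [  0.           0.           1.        ]] [ 0.54232594 -0.8915145   0.69853465] [-2.21060276  0.09978409 -0.04158562]
bin []
insert_c [(313.9, 231.5, 0.76)]
fin [(307.0, 219.6, 0.62), (270.9, 174.1, 0.23)]
slot0 [(338.9, 211.2, 0.93), (332.4, 254.2, 0.72), (333.8, 231.2, 0.66)]
slot1 [(338.9, 211.2, 0.93), (
[... 225 characters left out ...]
.4, 234.2, 0.25)]
case2_c [(350.7, 169.6, 0.97), (315.0, 167.3, 0.84), (351.9, 151.6, 0.3)]
top [[437.21692415   0.         322.82996557]
 [  0.         437.21692415 203.28458258]
 [  0.           0.           1.        ]] [ 0.47342138 -0.04927242  1.14034526] [-2.1100848   2.16742076 -0.12506717]
bin [(479.1, 210.0, 0.16)]
insert_c [(360.9, 224.2, 0.71)]
fin [(361.2, 230.2, 0.58)]
slot0 [(332.3, 200.0, 0.92), (364.5, 205.6, 0.86), (394.3, 207.5, 0.85)]
slot1 [(332.3, 200.0, 0.92), (364.5, 205.6, 0.86), (394.3, 207.5, 0.85)]
slot2 [(332.3, 200.0, 0.92), (364.5, 205.6, 0.86), (394.3, 207.5, 0.85)]
case0_c []
case1_c []
case2_c [(188.1, 208.0, 0.77), (254.5, 218.7, 0.71), (256.4, 175.2, 0.65)]
```

View pics/side0.png

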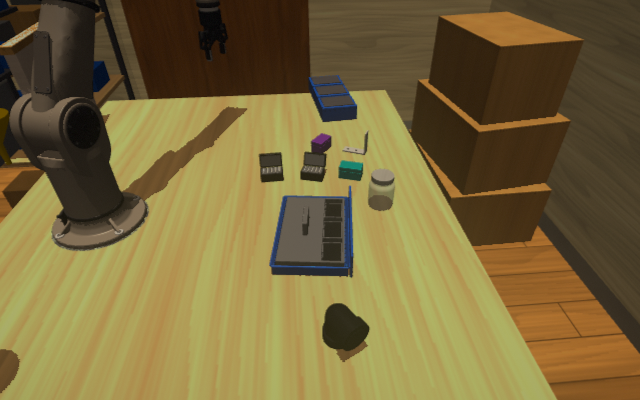

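View pics/top0.png

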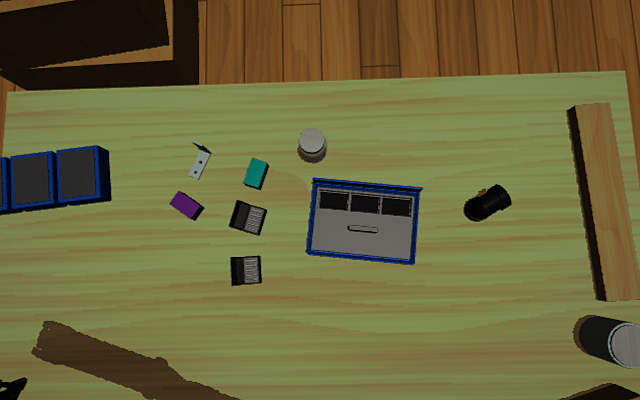

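```bash
cat > h.py <<'E'
from bench import r, grab_frame, search_frame, cut_out, pinpoint
import cv2, numpy as np
from scipy.spatial.transform import Rotation as R
def cam(f): return f["mtx"],np.array(f["position"]),R.from_rotvec(f["rotation"]).as_matrix()
def ray(f,u,v,z):
    K,p,M=cam(f); d=M@np.linalg.inv(K)@np.array([u,v,1]); return p+d*(z-p[2])/d[2]
def proj(f,P):
    K,p,M=cam(f); P=np.atleast_2d(P); c=(P-p)@M; q=c@K.T; return q[:,:2]/q[:,2:]
def crop(f,x0,y0,w,h,s,name):
    im=f["pixels"][y0:y0+h,x0:x0+w,::-1]; cv2.imwrite("pics/"+name,cv2.resize(im,None,fx=s,fy=s,interpolation=cv2.INTER_CUBIC))
def tri(fs,uvs):
    A=np.zeros((3,3));b=np.zeros(3)
    for f,(u,v) in zip(fs,uvs):
        K,p,M=cam(f); d=M@np.linalg.inv(K)@np.array([u,v,1]); d/=np.linalg.norm(d); Q=np.eye(3)-np.outer(d,d); A+=Q;b+=Q@p
    return np.linalg.solve(A,b)
E
python3 - <<'E'
from h import *
s=grab_frame("side");t=grab_frame("top")
crop(t,220,190,100,110,5,"t_c.png");crop(t,300,170,130,100,6,"t_b.png")
crop(s,250,145,80,45,10,"s_c.png");crop(s,265,180,95,100,6,"s_b.png")
for u,v in[(362,229)]: print("fin",ray(t,u,v,.075))
print("corners z.032",[ray(t,u,v,.032).round(3) for u,v in[(306,255),(414,264),(421,191),(314,183)]])
print("cases",ray(t,247,218,.028),ray(t,246,270,.028))
for c in("side","top"):
  for l in("case0_c","fin"):
    for d in cut_out(l,c): print(c,l,d["confidence"],np.array(d["point"])*[640,400],d["pixels"].sum())
E
```

```text
fin [ 0.55692804 -0.1211461   0.075     ]
corners z.032 [array([0.499, 0.019, 0.032]), array([ 0.469, -0.25 ,  0.032]), array([ 0.653, -0.278,  0.032]), array([ 0.682, -0.005,  0.032])]
cases [0.59686536 0.16932466 0.028     ] [0.46485385 0.17199853 0.028     ]
side fin 0.68 [313.728 234.08 ] 4383
top fin 0.97 [362.88 222.32] 6188
```

View pics/t_c.png

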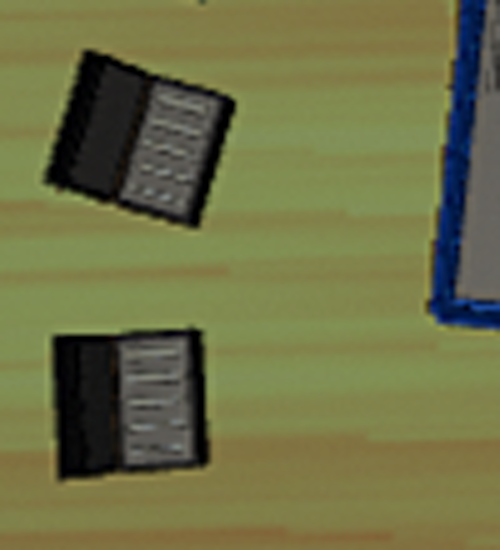

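View pics/t_b.png

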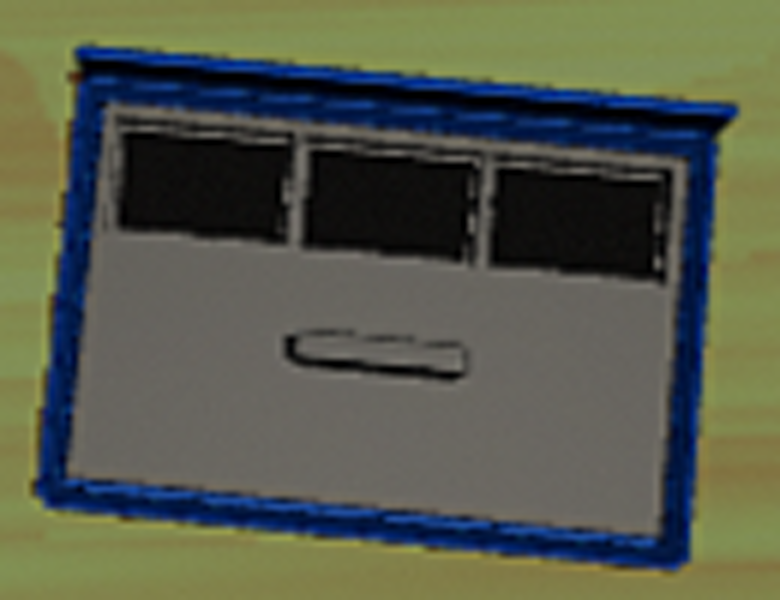

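View pics/s_c.png

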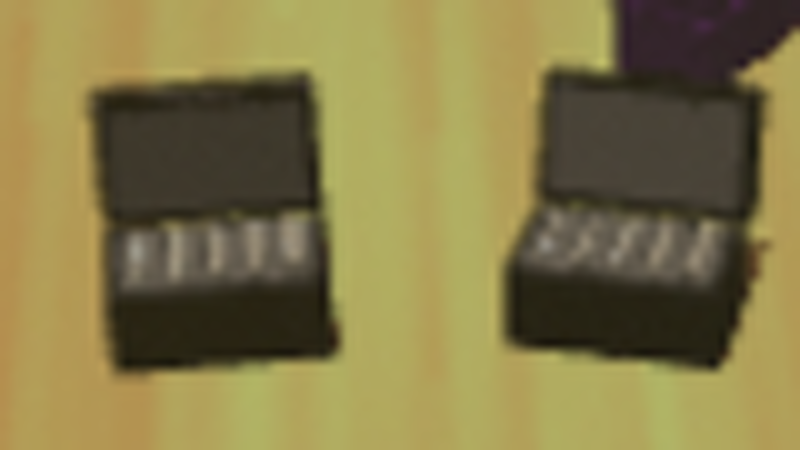

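View pics/s_b.png

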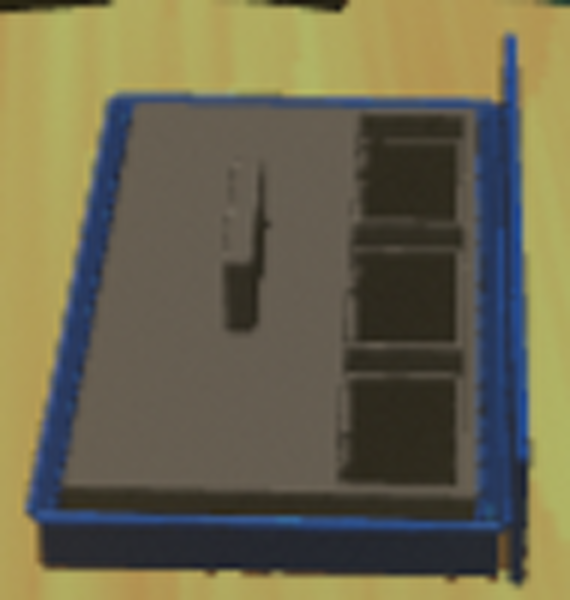

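```bash
cat > fit1.py <<'E'
from h import *
from scipy.optimize import least_squares
s=grab_frame("side");t=grab_frame("top")
T=lambda p:np.array(p)/6+[300,170]; S=lambda p:np.array(p)/6+[265,180]
def pose(q,P): c,sn=np.cos(q[2]),np.sin(q[2]); P=np.array(P,float); return P@np.array([[c,sn,0],[-sn,c,0],[0,0,1]])+[q[0],q[1],0]
# insert in start orientation, using bin-like axes (yaw ~ -0.11): local x front -> -80
C=[[-80,124,35],[-80,-124,35],[80,-124,35],[80,124,35]]
C=np.array(C)/1000
obs=[(t,T(p),c) for p,c in zip([(68,483),(662,540),(685,157),(105,105)],C)]+[(s,S(p),c) for p,c in zip([(133,107),(62,490),(475,493),(475,110)],C)]
F=np.array([-.018,0,.075]); obs+=[(t,T((380,353)),F),(s,S((243,211)),F)]
def res(q): return np.concatenate([(proj(f,pose(q,[c]))[0]-uv) for f,uv,c in obs])
o=least_squares(res,[.57,-.12,-.11],loss="soft_l1");print("insert",o.x.round(4),o.fun.reshape(-1,2).round(1).tolist())
B=[(t,T((36,495)),(-.0945,.138,.032)),(t,T((685,565)),(-.0945,-.138,.032)),(s,S((110,97)),(-.0945,.138,.032)),(s,S((30,515)),(-.0945,-.138,.032))]
D=[(t,T((78,48)),.138),(t,T((737,107)),-.138)]
def res2(q): return np.concatenate([(proj(f,pose(q,[c]))[0]-uv) for f,uv,c in B]+[(proj(f,pose(q,[(q[3],y,.07)]))[0]-uv) for f,uv,y in D])
o=least_squares(res2,[.57,-.12,-.11,.09]);print("bin",o.x.round(4),res2(o.x).reshape(-1,2).round(1).tolist())
q=o.x
print("fin tri",tri([t,s],[T((380,353)),S((243,211))]))
E
python3 fit1.py
```

```text
insert [ 0.576  -0.1273 -0.12  ] [[0.0, -0.8], [-0.2, -1.0], [0.2, -0.2], [-0.0, -0.2], [-0.8, -0.6], [-0.7, 0.0], [0.1, 0.9], [-0.6, -0.2], [0.3, -0.4], [-0.7, -0.6]]
bin [ 0.5808 -0.1279 -0.1248  0.0915] [[-0.7, 0.2], [0.9, -0.4], [0.5, -1.2], [-0.5, 1.0], [-0.8, -0.3], [0.4, 0.2]]
fin tri [ 0.55866685 -0.12455717  0.07222228]
```

Run:
```python
from h import *
o=r.get_obs(); M=R.from_rotvec(o["orientation"]).as_matrix(); print(M.round(3)); print(o["joints"], o["tcp_pos"], np.arctan2(.6158,.2748))
```

```text
[[-0.     0.408  0.913]
 [-0.     0.913 -0.408]
 [-1.    -0.    -0.   ]]
[-1.25912719  0.47701932  0.02240877  1.5553786  -0.01149956  1.1093404
 -0.08310562] [0.27510075 0.61641172 0.23130417] 1.1510662917254342
```

```bash
cat >> h.py <<'E'
def plan(x,y,z,yaw):
    "tool-frame shift (mm) and turn for TCP target, tool down, tool y at yaw (nearest continuous given; not modded)"
    o=r.get_obs(); M=R.from_rotvec(o["orientation"]).as_matrix()
    d=M.T@(np.array([x,y,z])-o["tcp_pos"])*1000
    c,s=np.cos(yaw),np.sin(yaw)
    G=np.array([[0,c,s],[0,s,-c],[-1,0,0]])
    v=R.from_matrix(M.T@G).as_rotvec()
    print("shift",d.round(1),"turn",v.round(3),"| cur yaw",np.arctan2(M[1,1],M[0,1]).round(3),"pos",o["tcp_pos"].round(4),"j",o["joints"].round(2),"w",round(o["grip_width"]*1000,1),"t",round(o["clock"],1))
E
python3 -c "
from h import *
plan(.558,-.125,.2,-.122)"
```

```text
shift [  31.3 -561.7  560.5] turn [1.273 0.    0.   ] | cur yaw 1.151 pos [0.2751 0.6164 0.2313] j [-1.26  0.48  0.02  1.56 -0.01  1.11 -0.08] w 85.5 t 1.4
```

>>> {"op": "apply_moves", "data": {
  "commands": [
    [85, 30, -561, 560, 1.273, 0, 0],
    [85, 30, -561, 560, 1.273, 0, 0],
    [85, 30, -561, 560, 1.273, 0, 0],
    [85, 30, -561, 560, 1.273, 0, 0],
    [85, 30, -561, 560, 1.273, 0, 0],
    [85, 30, -561, 560, 1.273, 0, 0],
    [85, 30, -561, 560, 1.273, 0, 0],
    [85, 30, -561, 560, 1.273, 0, 0],
    [85, 30, -561, 560, 1.273, 0, 0],
    [85, 30, -561, 560, 1.273, 0, 0],
    [85, 30, -561, 560, 1.273, 0, 0],
    [85, 30, -561, 560, 1.273, 0, 0],
    [85, 30, -561, 560, 1.273, 0, 0],
    [85, 30, -561, 560, 1.273, 0, 0],
    [85, 30, -561, 560, 1.273, 0, 0],
    [85, 30, -561, 560, 1.273, 0, 0],
    [85, 30, -561, 560, 1.273, 0, 0],
    [85, 30, -561, 560, 1.273, 0, 0],
    [85, 30, -561, 560, 1.273, 0, 0],
    [85, 30, -561, 560, 1.273, 0, 0]
  ],
  "force": 100
}}

```text
clock: 3.4
tcp_pos: [0.5577, -0.1221, 0.2013]
orientation: [1.297, 1.151, -1.296]
contact_force: [0.2, 0.1, 0.2]
grip_width: 0.0849
```

```bash
python3 -c "
from h import *
plan(.558,-.125,.2,-.122)"
```

```text
shift [1.3 0.6 2.8] turn [ 0.003 -0.001  0.   ] | cur yaw -0.119 pos [ 0.5577 -0.1221  0.2013] j [-0.34  0.38  0.57  1.87 -0.25  0.97  0.22] w 84.9 t 3.4
```

>>> {"op": "apply_moves", "data": {
  "commands": [
    [85, 0, 0, 0, 0.3, 0, 0],
    [85, 0, 0, 0, 0.3, 0, 0],
    [85, 0, 0, 0, 0.3, 0, 0]
  ]
}}

```text
clock: 3.7
tcp_pos: [0.5578, -0.1225, 0.2013]
orientation: [1.512, 0.98, -1.512]
contact_force: [-0.1, 0.0, 0.5]
grip_width: 0.0846
```

```bash
python3 -c "
from h import *
plan(.558,-.125,.2,-.122)"
```

```text
shift [1.3 1.2 2.2] turn [-0.299 -0.     0.   ] | cur yaw -0.421 pos [ 0.5578 -0.1225  0.2013] j [-0.39  0.39  0.65  1.87 -0.28  0.97 -0.04] w 84.6 t 3.7
```

>>> {"op": "apply_moves", "data": {
  "commands": [
    [85, 0, 0, 0, 1.4, 0, 0],
    [85, 0, 0, 0, 1.4, 0, 0],
    [85, 0, 0, 0, 1.4, 0, 0],
    [85, 0, 0, 0, 1.4, 0, 0],
    [85, 0, 0, 0, 1.4, 0, 0],
    [85, 0, 0, 0, 1.4, 0, 0],
    [85, 0, 0, 0, 1.4, 0, 0],
    [85, 0, 0, 0, 2.0, 0, 0],
    [85, 0, 0, 0, 2.0, 0, 0],
    [85, 0, 0, 0, 2.4, 0, 0],
    [85, 0, 0, 0, 2.84, 0, 0],
    [85, 0, 0, 0, 2.84, 0, 0],
    [85, 0, 0, 0, 2.84, 0, 0],
    [85, 0, 0, 0, 2.84, 0, 0],
    [85, 0, 0, 0, 2.84, 0, 0],
    [85, 0, 0, 0, 2.84, 0, 0],
    [85, 0, 0, 0, 2.84, 0, 0],
    [85, 0, 0, 0, 2.84, 0, 0],
    [85, 0, 0, 0, 2.84, 0, 0],
    [85, 0, 0, 0, 2.84, 0, 0]
  ]
}}

```text
clock: 5.7
tcp_pos: [0.5578, -0.1231, 0.2006]
orientation: [-1.122, 1.263, 1.124]
contact_force: [-0.0, -0.2, -1.3]
grip_width: 0.0849
```

```bash
python3 -c "
from h import *
plan(.558,-.125,.2,-.122)"
```

```text
shift [ 0.6 -0.5 -1.8] turn [-3.136e+00  2.000e-03 -0.000e+00] | cur yaw 3.025 pos [ 0.5578 -0.1231  0.2006] j [-0.76  0.76  1.35  1.89 -0.8   1.19 -2.38] w 84.9 t 5.7
```

>>> {"op": "apply_moves", "data": {
  "commands": [
    [50, 40, 0, -2, 0, 0, 0],
    [50, 80, 0, -2, 0, 0, 0],
    [50, 110, 0, -2, 0, 0, 0],
    [50, 130, 0, -2, 0, 0, 0],
    [50, 145, 0, -2, 0, 0, 0],
    [50, 155, 0, -2, 0, 0, 0],
    [50, 159, 0, -2, 0, 0, 0],
    [50, 159, 0, -2, 0, 0, 0],
    [50, 159, 0, -2, 0, 0, 0]
  ]
}}

```text
clock: 6.6
tcp_pos: [0.5581, -0.1263, 0.0431]
orientation: [-1.121, 1.263, 1.12]
contact_force: [0.8, -0.3, -0.2]
grip_width: 0.0501
```

```bash
python3 -c "
from h import *
plan(.5583,-.125,.0413,3.0196)
s=grab_frame('side');t=grab_frame('top')
crop(t,300,170,130,100,6,'t1.png');crop(s,255,130,110,150,5,'s1.png')"
```

```text
shift [ 1.8 -0.   1.3] turn [ 0.002 -0.     0.001] | cur yaw 3.022 pos [ 0.5581 -0.1263  0.0431] j [-0.63  0.91  1.1   1.99 -1.04  0.95 -2.24] w 50.1 t 6.6
```

View pics/s1.png

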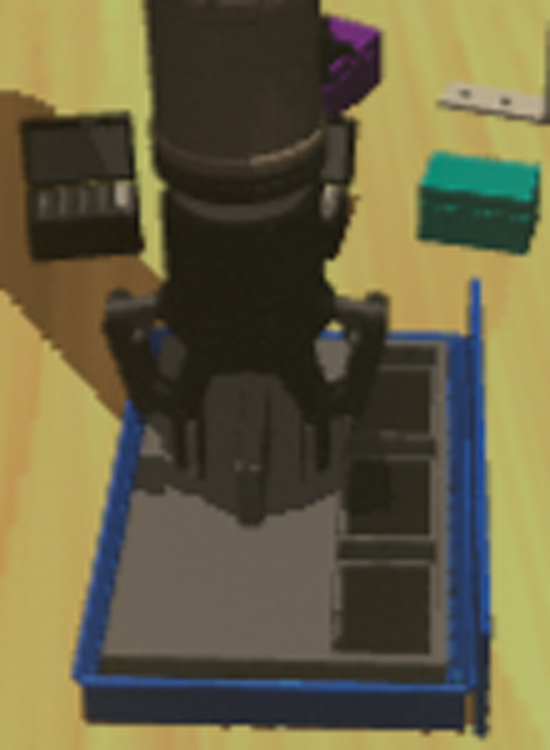

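View pics/t1.png

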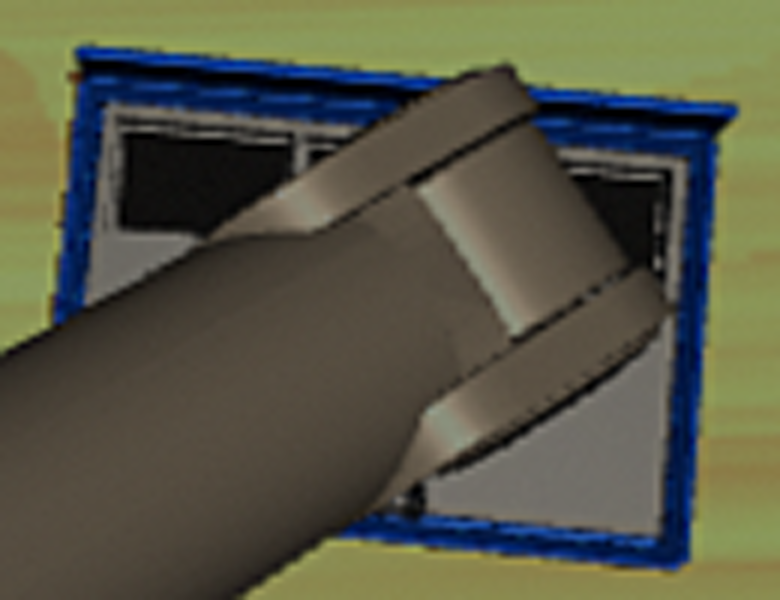

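Side view: fingers at (292,218) and (319,218) straddle the fin at (305,222), tips just above the block. Close.

>>> {"op": "apply_moves", "data": {
  "commands": [
    [0, 1, 0, 1, 0, 0, 0],
    [0, 1, 0, 1, 0, 0, 0],
    [0, 1, 0, 1, 0, 0, 0],
    [0, 1, 0, 1, 0, 0, 0],
    [0, 1, 0, 1, 0, 0, 0],
    [0, 1, 0, 1, 0, 0, 0],
    [0, 1, 0, 1, 0, 0, 0],
    [0, 1, 0, 1, 0, 0, 0]
  ],
  "force": 100
}}

```text
clock: 7.5
tcp_pos: [0.558, -0.1251, 0.0417]
orientation: [-1.12, 1.263, 1.12]
contact_force: [-0.5, 2.2, 4.9]
grip_width: 0.0109
```

```bash
python3 -c "
from h import *
plan(.5583,-.125,.0413,3.0196)"
```

```text
shift [ 0.4 -0.3  0.1] turn [0.002 0.    0.   ] | cur yaw 3.021 pos [ 0.558  -0.1251  0.0417] j [-0.63  0.91  1.1   1.99 -1.04  0.95 -2.24] w 10.9 t 7.5
```

>>> {"op": "apply_moves", "data": {
  "commands": [
    [0, -5, 0, 0, 0, 0, 0],
    [0, -15, 0, 0, 0, 0, 0],
    [0, -30, 0, 0, 0, 0, 0],
    [0, -50, 0, 0, 0, 0, 0],
    [0, -75, 0, 0, 0, 0, 0],
    [0, -100, 0, 0, 0, 0, 0],
    [0, -120, 0, 0, 0, 0, 0],
    [0, -130, 0, 0, 0, 0, 0],
    [0, -130, 0, 0, 0, 0, 0],
    [0, -130, 0, 0, 0, 0, 0]
  ]
}}

```text
clock: 8.5
tcp_pos: [0.5573, -0.1247, 0.1708]
orientation: [-1.119, 1.264, 1.121]
contact_force: [-0.7, 0.5, -4.9]
grip_width: 0.0105
```

```bash
python3 -c "
from h import *
plan(.5583,-.125,.172,-.1216)
s=grab_frame('side');t=grab_frame('top')
crop(t,290,150,150,120,5,'t2.png');crop(s,255,130,110,150,5,'s2.png');print(r.get_obs()['moment'],r.get_obs()['contact_force'])"
```

```text
shift [-1.2 -1.  -0.2] turn [-3.14e+00  1.00e-03  1.00e-03] | cur yaw 3.021 pos [ 0.5573 -0.1247  0.1708] j [-0.74  0.78  1.3   1.92 -0.84  1.14 -2.36] w 10.5 t 8.5
[-0.00887457  0.02009212  0.01162465] [-0.43612842  0.6100447  -4.3683206 ]
```

View pics/s2.png

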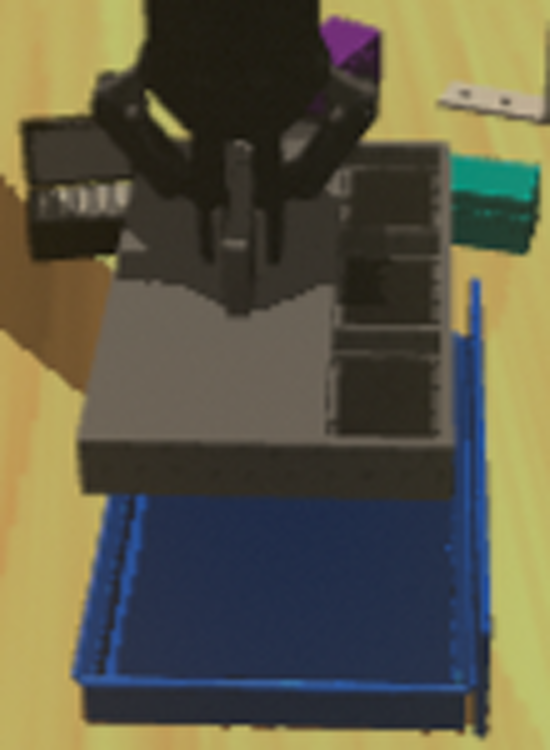

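View pics/t2.png

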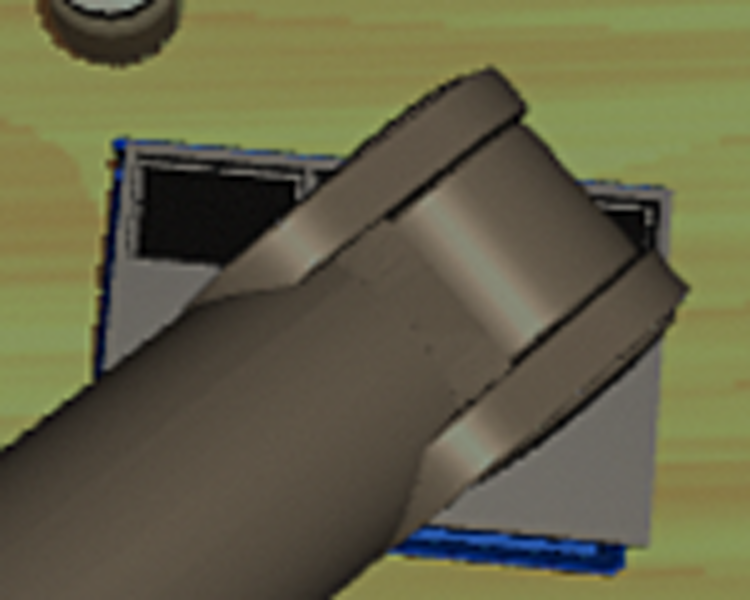

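>>> {"op": "apply_moves", "data": {
  "commands": [
    [0, 0, 0, -40, -0.1, 0, 0],
    [0, 0, 0, -80, -0.25, 0, 0],
    [0, 0, 0, -120, -0.4, 0, 0],
    [0, 0, 0, -160, -0.54, 0, 0],
    [0, 0, 0, -200, -0.68, 0, 0],
    [0, 0, 0, -240, -0.82, 0, 0],
    [0, 0, 0, -270, -0.96, 0, 0],
    [0, 0, 0, -290, -1.1, 0, 0],
    [0, 0, 0, -300, -1.24, 0, 0],
    [0, 0, 0, -300, -1.38, 0, 0],
    [0, 0, 0, -300, -1.52, 0, 0],
    [0, 0, 0, -300, -1.66, 0, 0],
    [0, 0, 0, -300, -1.8, 0, 0],
    [0, 0, 0, -300, -1.94, 0, 0],
    [0, 0, 0, -300, -2.08, 0, 0],
    [0, 0, 0, -300, -2.22, 0, 0],
    [0, 0, 0, -300, -2.36, 0, 0],
    [0, 0, 0, -300, -2.5, 0, 0],
    [0, 0, 0, -300, -2.64, 0, 0],
    [0, 0, 0, -300, -2.78, 0, 0]
  ]
}}

```text
clock: 10.6
tcp_pos: [0.5207, -0.4227, 0.1697]
orientation: [1.551, 0.947, -1.553]
contact_force: [0.3, -0.1, -3.9]
grip_width: 0.0107
```

```bash
python3 -c "
from h import *
plan(.5583,-.42,.172,-.1216)
s=grab_frame('side');t=grab_frame('top')
crop(t,295,165,140,110,5,'t3.png');crop(s,255,130,110,150,5,'s3.png');cv2.imwrite('pics/t3f.png',t['pixels'][:,:,::-1])"
```

```text
shift [ -2.4  32.2 -19.6] turn [-0.355 -0.001  0.003] | cur yaw -0.477 pos [ 0.5207 -0.4227  0.1697] j [ 0.26  0.57  0.48  1.65 -0.3   1.    0.36] w 10.7 t 10.6
```

View pics/s3.png

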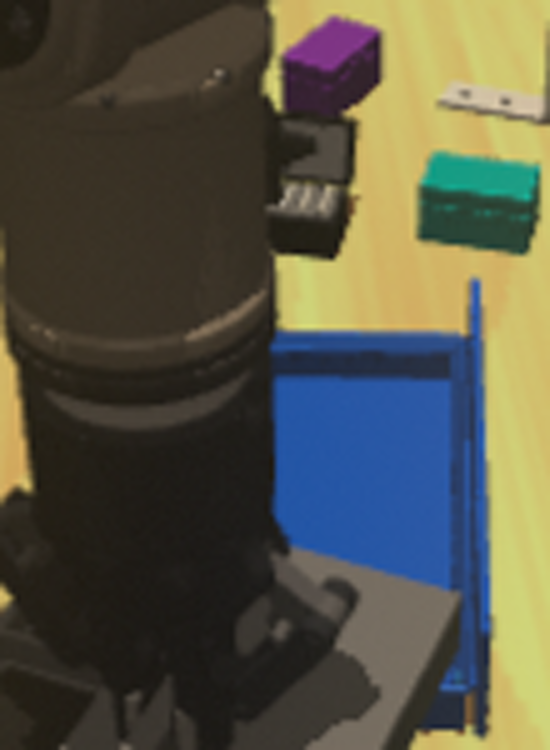

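View pics/t3.png

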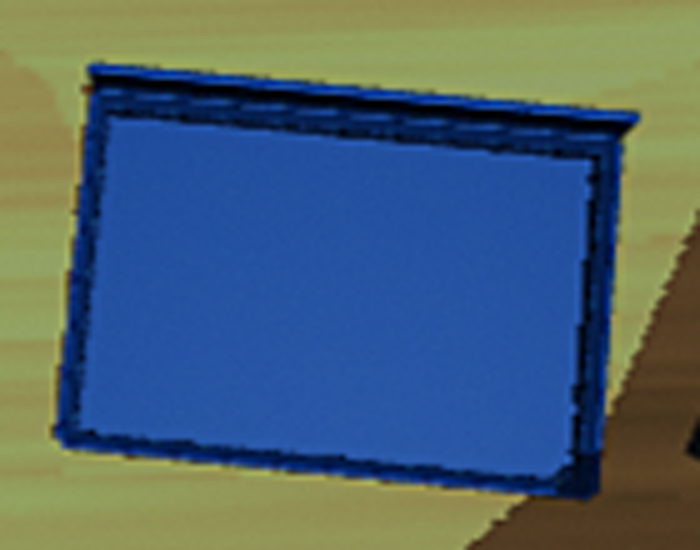

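View pics/t3f.png

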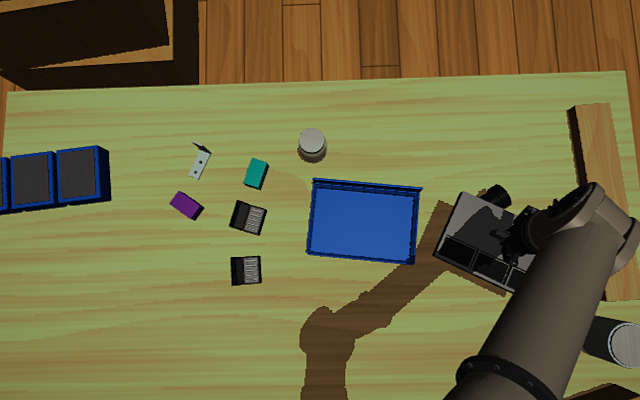

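Run:
```python
from h import *
from scipy.optimize import least_squares
t=grab_frame("top"); p=t["pixels"].astype(int)
m=((p[:,:,2]>115)&(p[:,:,0]<70)).astype(np.uint8); m[:, :300]=0; m[:,430:]=0;m[:165]=0;m[275:]=0
n,l,st,_=cv2.connectedComponentsWithStats(m); i=1+st[1:,4].argmax(); print(st[i]); m=(l==i)
# map boundary contour to floor plane
c=cv2.findContours(m.astype(np.uint8),cv2.RETR_EXTERNAL,cv2.CHAIN_APPROX_NONE)[0][0][:,0]
P=np.array([ray(t,u,v,.005)[:2] for u,v in c])
(cx,cy),(w,h),a=cv2.minAreaRect((P*1000).astype(np.float32)); print(cx,cy,w,h,a)
# robust rect fit, w,h free
def res(q):
    c_,s_=np.cos(q[2]),np.sin(q[2]); L=(P-q[:2])@np.array([[c_,-s_],[s_,c_]]); return np.maximum(np.abs(L[:,0])-q[3]/2,np.abs(L[:,1])-q[4]/2)
o=least_squares(res,[.58,-.128,-.12,.167,.255],loss="soft_l1",f_scale=.001); print(o.x.round(4), np.abs(o.fun).mean())
```

```text
[ 310  188  103   73 6195]
576.4157104492188 -124.99324035644531 253.70262145996094 166.75616455078125 82.85202026367188
[ 0.5764 -0.1251 -0.1255  0.1637  0.2498] 0.0007360492939976188
```

Run:
```python
from h import *
from scipy.optimize import least_squares
t=grab_frame("top"); im=cv2.imread("pics/top0.png")[:,:,::-1].astype(int)
# grey region in the start image
g=((np.ptp(im,axis=2)<25)&(im.mean(2)>60)).astype(np.uint8); g[:,:300]=0;g[:,425:]=0;g[:165]=0;g[275:]=0
g=cv2.morphologyEx(g,cv2.MORPH_CLOSE,np.ones((3,3),np.uint8))
n,l,st,_=cv2.connectedComponentsWithStats(g); i=1+st[1:,4].argmax(); print(st[i])
c=cv2.findContours((l==i).astype(np.uint8),cv2.RETR_EXTERNAL,cv2.CHAIN_APPROX_NONE)[0][0][:,0]
P=np.array([ray(t,u,v,.035)[:2] for u,v in c])
def res(q):
    c_,s_=np.cos(q[2]),np.sin(q[2]); L=(P-q[:2])@np.array([[c_,-s_],[s_,c_]]); return np.maximum(np.abs(L[:,0])-q[3]/2,np.abs(L[:,1])-q[4]/2)
o=least_squares(res,[.58,-.128,-.12,.16,.248],loss="soft_l1",f_scale=.001); print(o.x.round(4), np.abs(o.fun).mean())
```

```text
[ 311  187  104   72 4759]
[ 0.5768 -0.126  -0.1286  0.1577  0.2461] 0.0006558418925774824
```

```bash
python3 -c "
from h import *
plan(.5935,-.1286,.17,-.12)"
```

```text
shift [   0.5  -73.5 -294. ] turn [-0.366 -0.001  0.002] | cur yaw -0.486 pos [ 0.521  -0.4229  0.1703] j [ 0.25  0.57  0.48  1.65 -0.3   1.    0.35] w 10.6 t 10.8
```

>>> {"op": "apply_moves", "data": {
  "commands": [
    [0, 0, -10, -40, -0.06, 0, 0.0],
    [0, 0, -20, -80, -0.12, 0, 0.0],
    [0, 0, -30, -120, -0.18, 0, 0.0],
    [0, 0, -40, -160, -0.24, 0, 0.0],
    [0, 0, -50, -200, -0.3, 0, 0.0],
    [0, 0, -60, -240, -0.35, 0, 0.0],
    [0, 0, -68, -272, -0.366, 0, 0.002],
    [0, 0, -73.5, -294, -0.366, 0, 0.002],
    [0, 0, -73.5, -294, -0.366, 0, 0.002],
    [0, 0, -73.5, -294, -0.366, 0, 0.002],
    [0, 0, -73.5, -294, -0.366, 0, 0.002],
    [0, 0, -73.5, -294, -0.366, 0, 0.002]
  ]
}}

```text
clock: 12.0
tcp_pos: [0.5924, -0.13, 0.1712]
orientation: [1.296, 1.148, -1.296]
contact_force: [-0.0, 0.4, -4.0]
grip_width: 0.0105
```

```bash
python3 -c "
from h import *
plan(.5935,-.1286,.0417,-.12)
s=grab_frame('side');crop(s,255,130,110,150,5,'s4.png')"
```

```text
shift [129.5   0.7  -1.7] turn [ 0.001  0.001 -0.002] | cur yaw -0.119 pos [ 0.5924 -0.13    0.1712] j [-0.17  0.44  0.37  1.81 -0.19  0.93  0.17] w 10.5 t 12.0
```

View pics/s4.png

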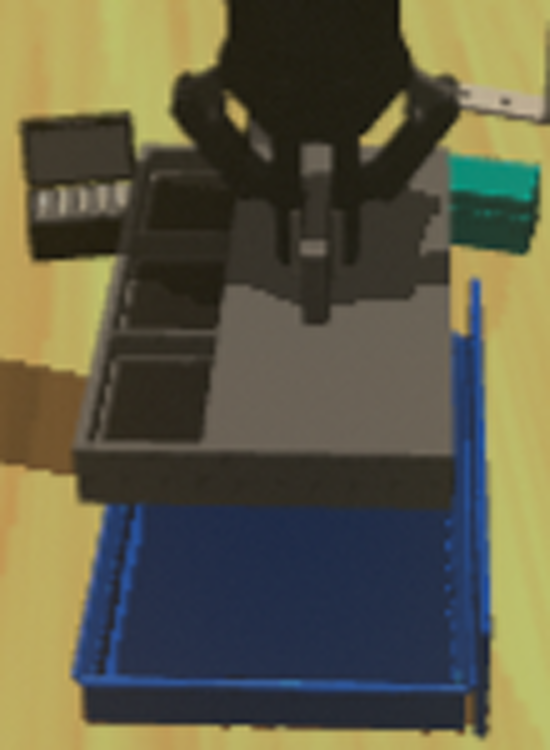

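>>> {"op": "apply_moves", "data": {
  "commands": [
    [0, 20, 0.7, -1.7, 0.001, 0, -0.002],
    [0, 45, 0.7, -1.7, 0.001, 0, -0.002],
    [0, 70, 0.7, -1.7, 0.001, 0, -0.002],
    [0, 85, 0.7, -1.7, 0.001, 0, -0.002],
    [0, 92, 0.7, -1.7, 0.001, 0, -0.002],
    [0, 92, 0.7, -1.7, 0.001, 0, -0.002],
    [0, 92, 0.7, -1.7, 0.001, 0, -0.002],
    [0, 92, 0.7, -1.7, 0.001, 0, -0.002]
  ]
}}

```text
clock: 12.85
tcp_pos: [0.5948, -0.1271, 0.0805]
orientation: [1.296, 1.15, -1.294]
contact_force: [-0.4, 0.4, -4.9]
grip_width: 0.0104
```

```bash
python3 -c "
from h import *
plan(.5935,-.1286,.0417,-.12)
s=grab_frame('side');crop(s,255,130,110,150,5,'s5.png');print(r.get_obs()['contact_force'])"
```

```text
shift [38.8 -1.2  1.6] turn [ 0.003  0.    -0.002] | cur yaw -0.117 pos [ 0.5948 -0.1271  0.0805] j [-0.13  0.56  0.32  1.86 -0.25  0.76  0.21] w 10.4 t 12.8
[ 0.36515583  0.26508421 -4.2183233 ]
```

View pics/s5.png

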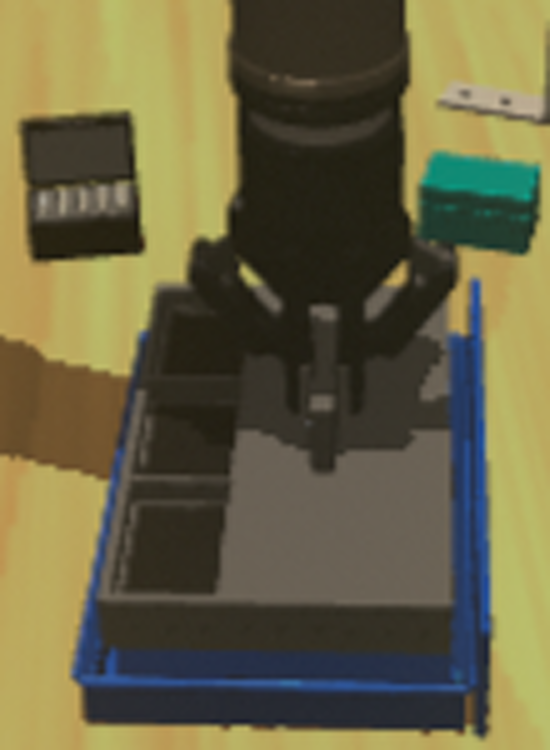

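>>> {"op": "apply_moves", "data": {
  "commands": [
    [0, 7, -0.7, 1, 0.002, 0, -0.002],
    [0, 13, -0.7, 1, 0.002, 0, -0.002],
    [0, 19, -0.7, 1, 0.002, 0, -0.002],
    [0, 25, -0.7, 1, 0.002, 0, -0.002],
    [0, 31, -0.7, 1, 0.002, 0, -0.002],
    [0, 35, -0.7, 1, 0.002, 0, -0.002],
    [0, 38.5, -0.7, 1, 0.002, 0, -0.002],
    [0, 38.5, -0.7, 1, 0.002, 0, -0.002],
    [0, 38.5, -0.7, 1, 0.002, 0, -0.002]
  ]
}}

```text
clock: 13.8
tcp_pos: [0.5927, -0.1275, 0.0416]
orientation: [1.296, 1.153, -1.298]
contact_force: [-4.6, 2.9, 7.0]
grip_width: 0.0109
```

```bash
python3 -c "
from h import *
plan(.5935,-.1286,.0417,-.12)
s=grab_frame('side');crop(s,255,130,110,150,5,'s6.png');print(r.get_obs()['contact_force'],r.get_obs()['moment'])"
```

```text
shift [-0.1  0.9  1. ] turn [ 0.001 -0.001  0.003] | cur yaw -0.119 pos [ 0.5927 -0.1275  0.0416] j [-0.11  0.62  0.3   1.87 -0.27  0.69  0.23] w 10.9 t 13.8
[-4.3590473   2.96679873  7.27983983] [ 0.49082303  0.76590049 -0.10631562]
```

View pics/s6.png

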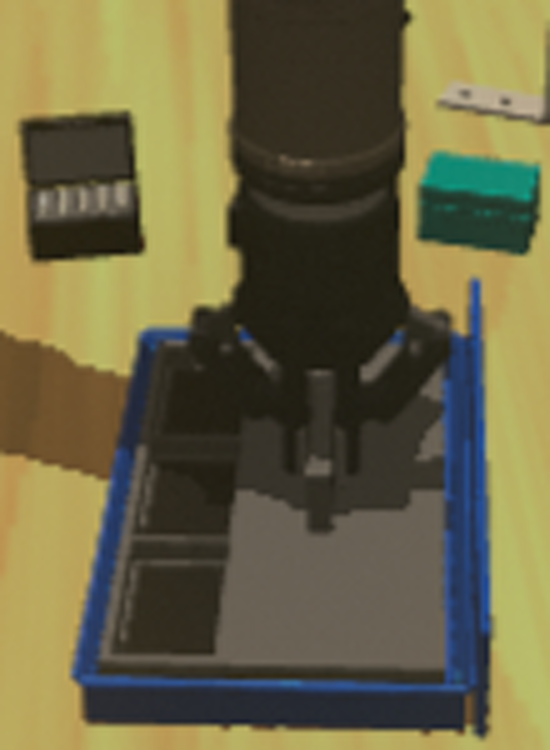

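>>> {"op": "apply_moves", "data": {
  "commands": [
    [45, 0, 0, 0, 0, 0, 0],
    [45, 0, 0, 0, 0, 0, 0],
    [45, 0, 0, 0, 0, 0, 0],
    [45, 0, 0, 0, 0, 0, 0],
    [45, -20, 0, 0, 0, 0, 0],
    [45, -50, 0, 0, 0, 0, 0],
    [45, -90, 0, 0, 0, 0, 0],
    [45, -130, 0, 0, 0, 0, 0],
    [45, -160, 0, 0, 0, 0, 0],
    [45, -160, 0, 0, 0, 0, 0]
  ]
}}

```text
clock: 14.85
tcp_pos: [0.5963, -0.1287, 0.2057]
orientation: [1.299, 1.145, -1.292]
contact_force: [0.4, -0.5, 0.6]
grip_width: 0.0453
```

```bash
python3 -c "
from h import *
plan(.5935,-.1286,.0417,-.12)
s=grab_frame('side');t=grab_frame('top');crop(s,250,140,110,135,5,'s7.png');crop(t,220,130,210,140,3.8,'t7.png')
crop(s,250,145,80,45,10,'s7c.png')"
```

```text
shift [163.9  -3.8   0.2] turn [ 0.001  0.    -0.007] | cur yaw -0.119 pos [ 0.5963 -0.1287  0.2057] j [-0.18  0.41  0.39  1.77 -0.18  0.99  0.15] w 45.3 t 14.8
```

View pics/s7.png

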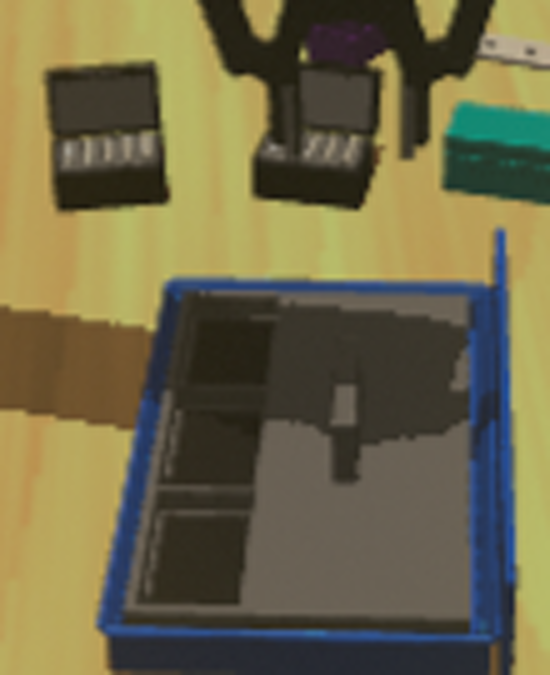

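View pics/t7.png

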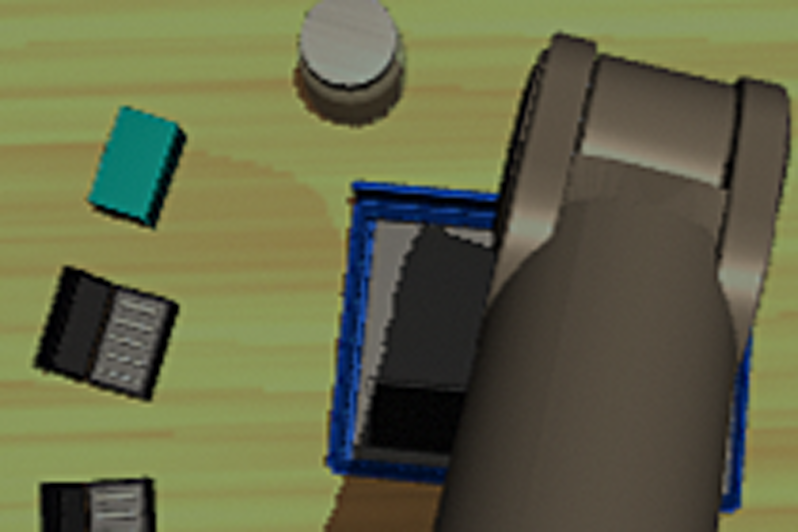

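View pics/s7c.png

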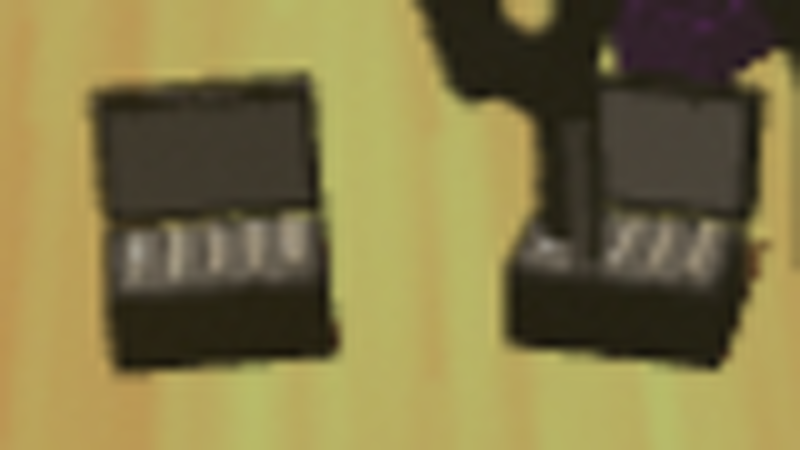

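```bash
cat > fitc.py <<'E'
from h import *
from scipy.optimize import least_squares
s=grab_frame("side");t=grab_frame("top")
T=lambda p:np.array(p)/5+[220,190]; S=lambda p:np.array(p)/10+[250,145]
def W(q,P): c,sn=np.cos(q[2]),np.sin(q[2]); return np.array([c*P[0]-sn*P[1]+q[0],sn*P[0]+c*P[1]+q[1],P[2]])
def tip(q,x,o): a=q[3]; return (x,.021-.042*np.cos(a)+o*np.sin(a),.028+.042*np.sin(a)+o*np.cos(a))
h=.035
def fit(tp,sp,q0):
    # tp: top base corners far-hinge(+x,+y),(+x,-y),(-x,-y),(-x,+y); outer-left lid corners (+x),(-x)
    def res(q):
        L=[(h,.021,.028),(h,-.021,.028),(-h,-.021,.028),(-h,.021,.028)]
        e=[proj(t,W(q,p))[0]-T(u) for p,u in zip(L,tp[:4])]
        L2=[(-h,-.021,.028),(h,-.021,.028),(-h,-.021,0),(h,-.021,0),(-h,.021,.028),(h,.021,.028),tip(q,-h,0.),tip(q,h,0.)]
        e+=[proj(s,W(q,p))[0]-S(u) for p,u in zip(L2,sp)]
        return np.concatenate(e)
    o=least_squares(res,q0,loss="soft_l1",f_scale=.7); q=o.x
    print(q.round(4),o.fun.reshape(-1,2).round(1).tolist())
    lc=[max(.0,0)]
    print("lid tip inner z,outer-y", tip(q,0,0),tip(q,0,.014), "hinge outer",(.021+.014*np.sin(q[3]),.028+.014*np.cos(q[3])))
    print("top proj lid outer", [((proj(t,W(q,tip(q,x,.014)))[0]-[220,190])*5).round(0) for x in(h,-h)])
fit([(118,333),(203,328),(210,465),(122,472)],[(112,292),(328,288),(117,370),(338,352),(105,220),(318,208),(100,95),(308,80)],[.465,.16,0,2.])
fit([(150,75),(235,100),(197,227),(120,203)],[(507,268),(738,280),(505,345),(720,367),(540,207),(745,215),(550,72),(760,90)],[.6,.16,-.25,2.])
E
python3 fitc.py
```

```text
[0.4661 0.1567 0.0393 2.1769] [[-0.4, -0.6], [-0.9, -0.7], [-1.1, -0.1], [-0.1, -0.5], [-1.3, 1.3], [0.1, -0.0], [-0.8, 1.0], [-0.3, 1.1], [-0.5, 1.1], [0.5, 0.7], [-1.2, 0.3], [0.4, 0.2]]
lid tip inner z,outer-y (0, np.float64(0.044924594470766174), np.float64(0.06251975926059429)) (0, np.float64(0.05643118089096427), np.float64(0.05454489443700557)) hinge outer (np.float64(0.032506586420198096), np.float64(0.020025135176411274))
top proj lid outer [array([ 34., 334.]), array([ 39., 477.])]
[ 0.5934  0.1498 -0.2626  2.2893] [[0.2, -0.9], [-1.1, -2.2], [-0.4, -1.1], [-0.8, -0.1], [-0.8, 0.8], [-1.6, 1.7], [-0.3, 0.6], [0.3, 0.5], [-1.2, -0.3], [0.0, 0.9], [-0.7, 0.2], [0.0, 0.3]]
lid tip inner z,outer-y (0, np.float64(0.048645641231549644), np.float64(0.0596183257130488)) (0, np.float64(0.05918508313589924), np.float64(0.05040311196919892)) hinge outer (np.float64(0.0315394419043496), np.float64(0.01878478625615012))
top proj lid outer [array([70., 47.]), array([ 34., 181.])]
```

```bash
python3 -c "
from h import *
plan(.462,.247,.15,-1.53)"
```

```text
shift [  50.2 -173.9 -356.4] turn [1.411 0.003 0.003] | cur yaw -0.119 pos [ 0.5926 -0.1275  0.1996] j [-0.18  0.41  0.38  1.78 -0.18  0.99  0.15] w 45.1 t 15.1
```

>>> {"op": "apply_moves", "data": {
  "commands": [
    [0, 50, -174, -356, 1.411, 0, 0],
    [0, 50, -174, -356, 1.411, 0, 0],
    [0, 50, -174, -356, 1.411, 0, 0],
    [0, 50, -174, -356, 1.411, 0, 0],
    [0, 50, -174, -356, 1.411, 0, 0],
    [0, 50, -174, -356, 1.411, 0, 0],
    [0, 50, -174, -356, 1.411, 0, 0],
    [0, 50, -174, -356, 1.411, 0, 0],
    [0, 50, -174, -356, 1.411, 0, 0],
    [0, 50, -174, -356, 1.411, 0, 0],
    [0, 50, -174, -356, 1.411, 0, 0],
    [0, 50, -174, -356, 1.411, 0, 0],
    [0, 50, -174, -356, 1.411, 0, 0],
    [0, 50, -174, -356, 1.411, 0, 0],
    [0, 50, -174, -356, 1.411, 0, 0]
  ]
}}

```text
clock: 16.55
tcp_pos: [0.4631, 0.2459, 0.1511]
orientation: [2.199, 0.045, -2.203]
contact_force: [-0.1, -0.2, 0.1]
grip_width: -0.0002
```

```bash
python3 -c "
from h import *
plan(.462,.247,.055,-1.53)
s=grab_frame('side');t=grab_frame('top');crop(s,220,80,160,120,5,'s8.png');cv2.imwrite('pics/t8.png',t['pixels'][:,:,::-1])"
```

```text
shift [96.1 -1.1  0.8] turn [-0.     0.002  0.   ] | cur yaw -1.53 pos [0.4631 0.2459 0.1511] j [-1.07  0.37  0.58  2.02 -0.27  0.83 -1.87] w -0.2 t 16.6
```

View pics/s8.png

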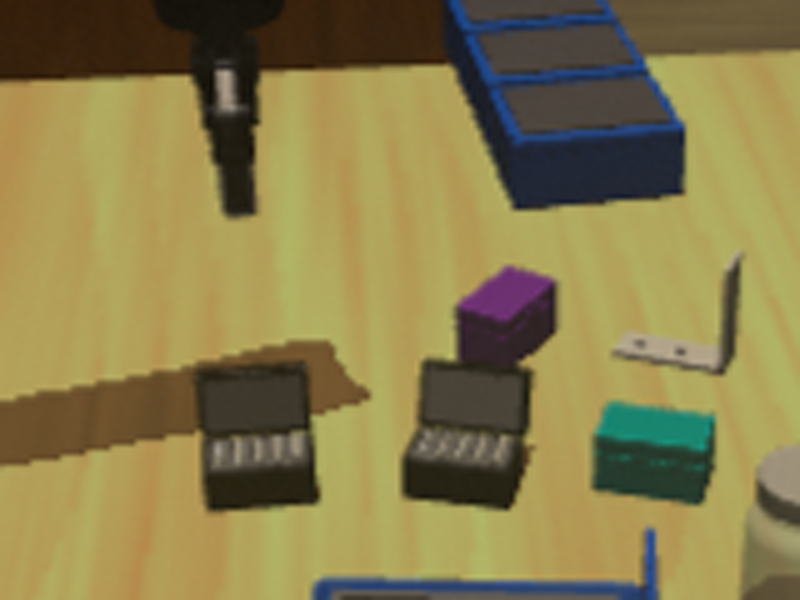

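View pics/t8.png

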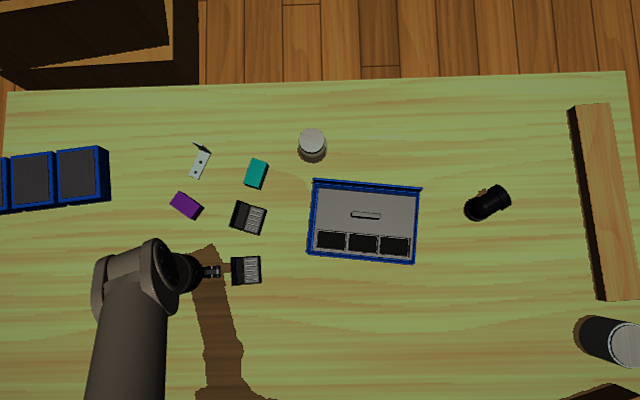

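>>> {"op": "apply_moves", "data": {
  "commands": [
    [0, 40, 0, 0, 0, 0, 0],
    [0, 80, 0, 0, 0, 0, 0],
    [0, 96, 0, 0, 0, 0, 0],
    [0, 96, 10, 0, 0, 0, 0],
    [0, 96, 20, 0, 0, 0, 0],
    [0, 96, 28, 0, 0, 0, 0],
    [0, 96, 34, 0, 0, 0, 0],
    [0, 96, 40, 0, 0, 0, 0],
    [0, 96, 46, 0, 0, 0, 0],
    [0, 96, 52, 0, 0, 0, 0],
    [0, 96, 58, 0, 0, 0, 0],
    [0, 96, 64, 0, 0, 0, 0],
    [0, 96, 70, 0, 0, 0, 0],
    [0, 96, 76, 0, 0, 0, 0],
    [0, 96, 80, 0, 0, 0, 0]
  ]
}}

```text
clock: 18.15
tcp_pos: [0.4658, 0.1657, 0.055]
orientation: [2.198, 0.044, -2.203]
contact_force: [0.7, 0.3, 0.0]
grip_width: -0.0
```

```bash
python3 -c "
from h import *
plan(.462,.247,.055,-1.53)
s=grab_frame('side');t=grab_frame('top');crop(s,220,80,160,120,5,'s9.png');crop(t,180,180,140,110,5,'t9.png');print(r.get_obs()['contact_force'])"
```

```text
shift [ -0.  -81.4   0.6] turn [-0.001  0.002 -0.   ] | cur yaw -1.531 pos [0.4658 0.1657 0.055 ] j [-0.85  0.49  0.48  2.14 -0.39  0.6  -1.62] w -0.0 t 18.1
[-0.38413954 -1.10093208  0.21474823]
```

View pics/s9.png

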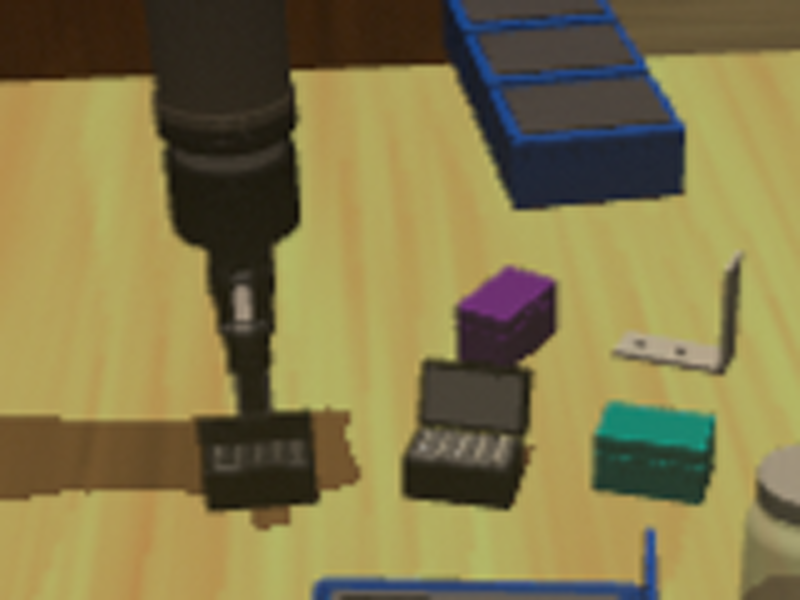

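View pics/t9.png

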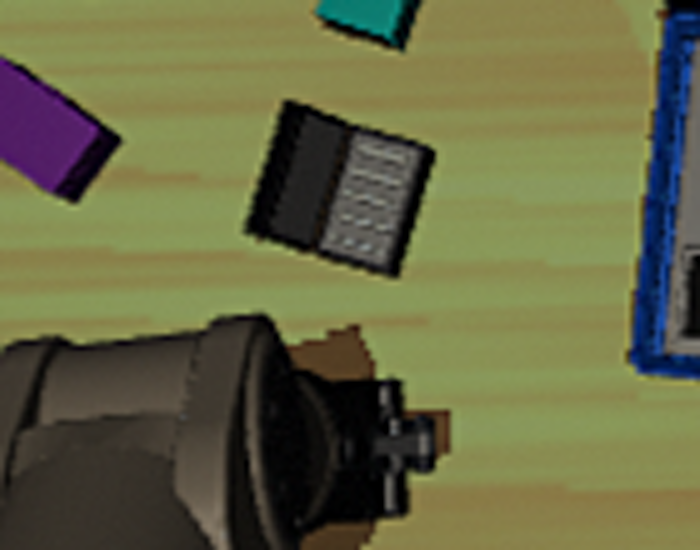

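>>> {"op": "apply_moves", "data": {
  "commands": [
    [0, 0, 6, 0, 0, 0, 0],
    [0, 1, 12, 0, 0, 0, 0],
    [0, 3, 18, 0, 0, 0, 0],
    [0, 6, 20, 0, 0, 0, 0],
    [0, 9, 20, 0, 0, 0, 0],
    [0, 12, 18, 0, 0, 0, 0],
    [0, 14, 18, 0, 0, 0, 0],
    [0, 15, 18, 0, 0, 0, 0],
    [0, 15, 18, 0, 0, 0, 0]
  ]
}}

```text
clock: 19.15
tcp_pos: [0.4667, 0.1487, 0.0413]
orientation: [2.199, 0.046, -2.204]
contact_force: [-6.9, -2.4, 24.8]
grip_width: 0.0
```

```bash
python3 -c "
from h import *
plan(.462,.247,.055,-1.53)
s=grab_frame('side');crop(s,220,80,160,120,5,'s10.png');print(r.get_obs()['contact_force'])"
```

```text
shift [-13.5 -98.5   0.8] turn [-0.     0.003  0.001] | cur yaw -1.53 pos [0.4667 0.1487 0.0413] j [-0.8   0.5   0.46  2.16 -0.41  0.56 -1.57] w 0.0 t 19.1
[-5.84443949 -2.26738922 25.14777711]
```

View pics/s10.png

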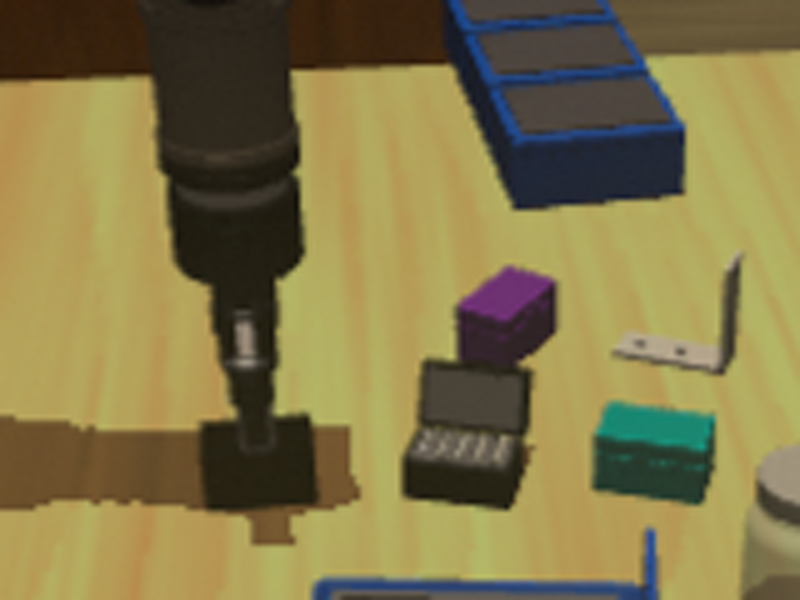

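```bash
python3 -c "
from h import *
plan(.616,.237,.14,-1.83)
t=grab_frame('top');print([ray(t,u,v,.042).round(3) for u,v in [(203,207),(186,205),(170,200),(200,215),(190,178),(209,150)]])"
```

```text
shift [ -98.9  -82.3 -152.5] turn [0.3   0.003 0.001] | cur yaw -1.53 pos [0.4667 0.1487 0.0414] j [-0.8   0.5   0.46  2.16 -0.41  0.56 -1.57] w -0.2 t 19.2
[array([0.627, 0.279, 0.042]), array([0.633, 0.323, 0.042]), array([0.647, 0.365, 0.042]), array([0.606, 0.287, 0.042]), array([0.703, 0.314, 0.042]), array([0.776, 0.266, 0.042])]
```

>>> {"op": "apply_moves", "data": {
  "commands": [
    [0, -40, 0, 0, 0, 0, 0],
    [0, -80, 0, 0, 0, 0, 0],
    [0, -99, -25, -50, 0.1, 0, 0],
    [0, -99, -50, -95, 0.2, 0, 0],
    [0, -99, -74, -140, 0.3, 0, 0],
    [0, -99, -74, -151, 0.3, 0.003, 0],
    [0, -99, -74, -151, 0.3, 0.003, 0],
    [0, -99, -74, -151, 0.3, 0.003, 0]
  ]
}}

```text
clock: 20.05
tcp_pos: [0.614, 0.2284, 0.1378]
orientation: [-2.084, 0.273, 2.084]
contact_force: [-0.8, -0.7, 0.0]
grip_width: -0.0001
```

```bash
python3 -c "
from h import *
plan(.614,.229,.055,-1.83)
s=grab_frame('side');t=grab_frame('top');crop(s,220,80,160,120,5,'s11.png');crop(t,180,180,140,110,5,'t11.png')"
```

```text
shift [82.8 -0.7  0.1] turn [ 0.     0.    -0.002] | cur yaw -1.83 pos [0.614  0.2284 0.1378] j [-0.88  0.61  0.61  1.72 -0.42  0.95 -1.93] w -0.1 t 20.1
```

View pics/s11.png

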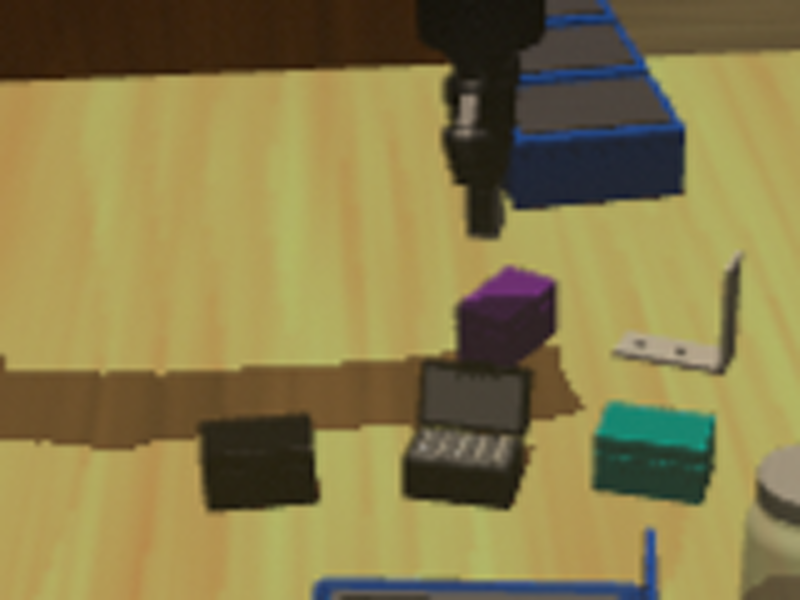

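View pics/t11.png

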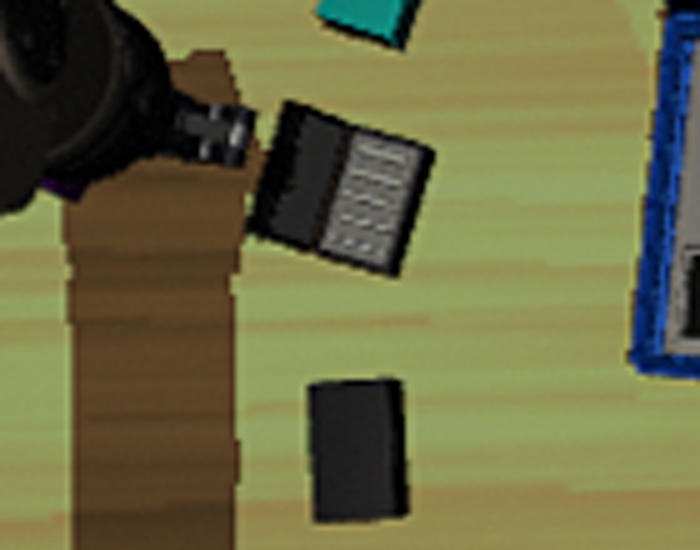

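```bash
python3 -c "
from h import *
t=grab_frame('top')
for P in [(.614,.229,.055),(.614,.229,.14),(.614,.229,.2),(.5934,.1498,.028)]: print(((proj(t,P)[0]-[180,180])*5).round(0))
for q in (1.9,2.1,2.3):
  from math import *
  y=.021-.042*cos(q)+.014*sin(q); z=.028+.042*sin(q)+.014*cos(q); print(q,y,z,((proj(t,(.5934+y*sin(.2626),.1498+y*cos(.2626),z))[0]-[180,180])*5).round(0))
"
```

```text
[206. 154.]
[160. 132.]
[122. 114.]
[373. 196.]
1.9 0.04782636303589095 0.06321854974678237 [268. 166.]
2.1 0.05428846752627825 0.057186947934854696 [258. 165.]
2.3 0.059423465864226706 0.04999175461350471 [252. 164.]
```

>>> {"op": "apply_moves", "data": {
  "commands": [
    [0, 40, 0, 0, 0, 0, 0],
    [0, 70, 0, 0, 0, 0, 0],
    [0, 83, 0, 0, 0, 0, 0],
    [0, 83, 10, 0, 0, 0, 0],
    [0, 83, 18, 0, 0, 0, 0],
    [0, 83, 24, 0, 0, 0, 0],
    [0, 83, 30, 0, 0, 0, 0],
    [0, 83, 36, 0, 0, 0, 0],
    [0, 83, 42, 0, 0, 0, 0],
    [0, 83, 48, 0, 0, 0, 0],
    [0, 83, 54, 0, 0, 0, 0],
    [0, 83, 60, 0, 0, 0, 0],
    [0, 83, 66, 0, 0, 0, 0],
    [0, 83, 72, 0, 0, 0, 0],
    [0, 83, 78, 0, 0, 0, 0],
    [0, 84, 84, 0, 0, 0, 0],
    [0, 86, 90, 0, 0, 0, 0],
    [0, 89, 92, 0, 0, 0, 0],
    [0, 92, 92, 0, 0, 0, 0],
    [0, 94, 91, 0, 0, 0, 0]
  ]
}}

```text
clock: 22.2
tcp_pos: [0.5924, 0.1411, 0.0456]
orientation: [-2.086, 0.27, 2.079]
contact_force: [0.4, 4.2, 8.6]
grip_width: -0.0004
```

```bash
python3 -c "
from h import *
plan(.614,.229,.04,-1.83)
s=grab_frame('side');t=grab_frame('top');crop(s,220,80,160,120,5,'s12.png');print(r.get_obs()['contact_force'])"
```

```text
shift [  5.8 -90.5   1.7] turn [-0.    -0.003  0.002] | cur yaw -1.83 pos [0.5924 0.1411 0.0456] j [-0.72  0.66  0.53  1.88 -0.49  0.73 -1.74] w -0.4 t 22.2
[1.08491923 2.73800226 6.70766215]
```

View pics/s12.png

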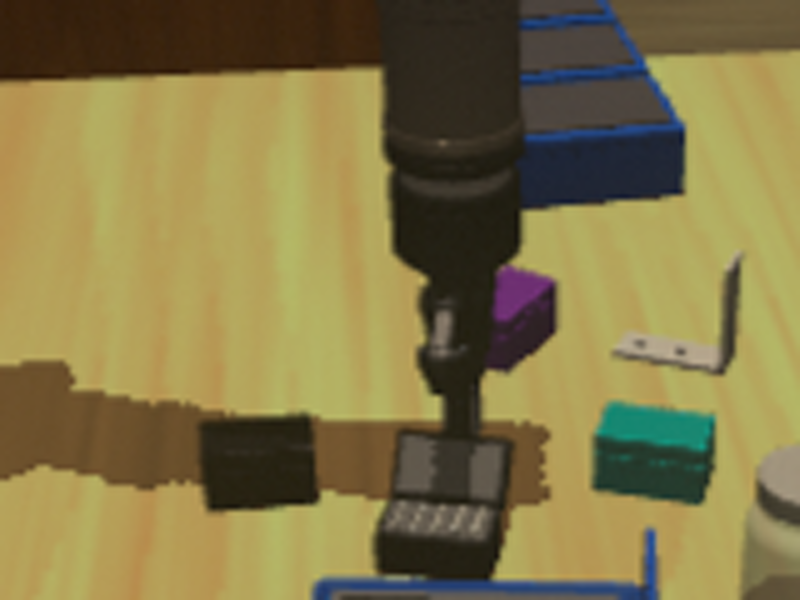

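>>> {"op": "apply_moves", "data": {
  "commands": [
    [0, -10, -10, 0, 0, 0, 0],
    [0, -40, -30, 0, 0, 0, 0],
    [0, -80, -50, 0, 0, 0, 0],
    [0, -100, -70, 0, 0, 0, 0],
    [0, -100, -80, 0, 0, 0, 0],
    [0, -100, -80, 0, 0, 0, 0]
  ]
}}

```text
clock: 22.9
tcp_pos: [0.6113, 0.22, 0.1444]
orientation: [-2.085, 0.269, 2.085]
contact_force: [-0.6, 0.6, -1.1]
grip_width: -0.0
```

```bash
python3 -c "
from h import *
plan(.614,.229,.04,-1.83)
s=grab_frame('side');t=grab_frame('top');crop(s,250,145,80,60,10,'s13.png');crop(t,220,170,110,110,5,'t13.png')"
```

```text
shift [104.4  -9.4  -0.3] turn [ 0.003 -0.    -0.   ] | cur yaw -1.827 pos [0.6113 0.22   0.1444] j [-0.87  0.59  0.62  1.73 -0.41  0.95 -1.92] w -0.0 t 22.9
```

View pics/s13.png

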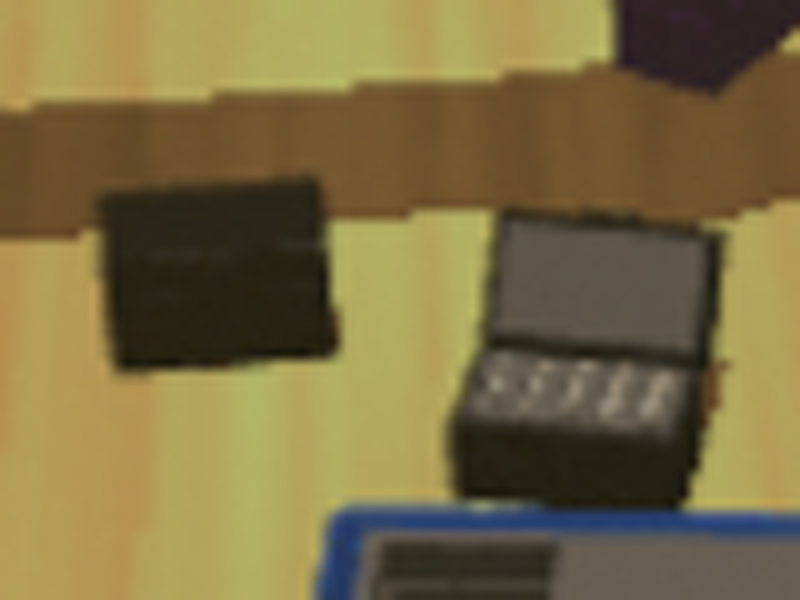

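View pics/t13.png

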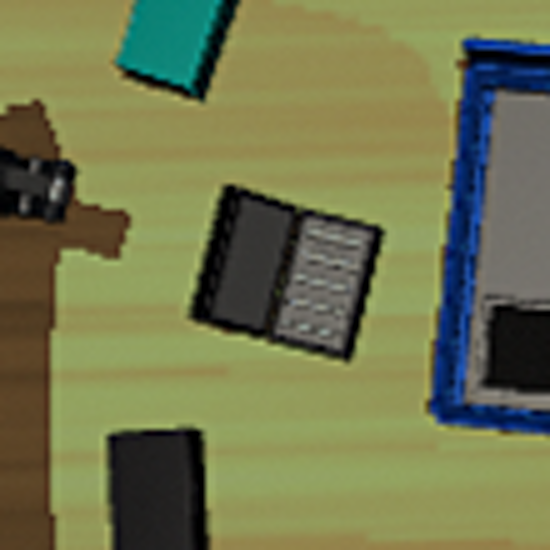

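```bash
sed -e '/^fit(/d' fitc.py > fitd.py
cat >> fitd.py <<'E'
T=lambda p:np.array(p)/5+[220,170]
fit([(300,210),(383,230),(350,360),(270,338)],[(450,420),(692,440),(457,497),(685,508),(487,350),(698,362),(500,215),(722,232)],[.58,.13,-.25,2.])
E
python3 fitd.py
```

```text
[ 0.5745  0.0722 -0.242   2.5001] [[-0.0, -1.4], [-0.7, -1.9], [-0.3, -1.2], [-0.3, -0.3], [-0.5, 0.6], [-1.1, 0.6], [-0.7, 0.6], [-0.3, 1.5], [-1.2, -0.4], [0.6, 0.3], [-0.6, 0.1], [-0.1, 0.2]]
lid tip inner z,outer-y (0, np.float64(0.05465115383722799), np.float64(0.05313165027257892)) (0, np.float64(0.0630283705947543), np.float64(0.04191459899350293)) hinge outer (np.float64(0.02937721675752631), np.float64(0.016782948720924007))
top proj lid outer [array([216.,  82.]), array([184., 217.])]
```

```bash
python3 -c "
from h import *
plan(.5958,.1576,.035,-1.816)"
```

```text
shift [108.6  60.1  -0.7] turn [-0.016  0.001 -0.003] | cur yaw -1.832 pos [0.6108 0.2161 0.1434] j [-0.87  0.59  0.62  1.73 -0.41  0.95 -1.92] w 0.2 t 23.1
```

>>> {"op": "apply_moves", "data": {
  "commands": [
    [0, 20, 40, -0.7, -0.016, 0, 0],
    [0, 50, 60, -0.7, -0.016, 0, 0],
    [0, 85, 60, -0.7, -0.016, 0, 0],
    [0, 109, 60, -0.7, -0.016, 0, 0],
    [0, 109, 60, -0.7, -0.016, 0, 0],
    [0, 109, 66, -0.7, -0.016, 0, 0],
    [0, 109, 70, -0.7, -0.016, 0, 0],
    [0, 109, 74, -0.7, -0.016, 0, 0],
    [0, 109, 78, -0.7, -0.016, 0, 0],
    [0, 109, 82, -0.7, -0.016, 0, 0],
    [0, 109, 86, -0.7, -0.016, 0, 0],
    [0, 109, 90, -0.7, -0.016, 0, 0],
    [0, 109, 93, -0.7, -0.016, 0, 0],
    [0, 109, 93, -0.7, -0.016, 0, 0]
  ]
}}

```text
clock: 24.5
tcp_pos: [0.5886, 0.1271, 0.0357]
orientation: [-2.093, 0.257, 2.091]
contact_force: [1.7, 0.9, 0.4]
grip_width: 0.0
```

```bash
python3 -c "
from h import *
plan(.5958,.1576,.035,-1.816)
s=grab_frame('side');t=grab_frame('top');crop(s,250,105,80,60+40,8,'s14.png');print(r.get_obs()['contact_force'])"
```

```text
shift [  0.7 -31.4   0.3] turn [ 0.001 -0.001 -0.001] | cur yaw -1.815 pos [0.5886 0.1271 0.0357] j [-0.7   0.67  0.52  1.9  -0.5   0.7  -1.7 ] w 0.0 t 24.5
[ 0.06876506  0.07238611 -1.06039956]
```

View pics/s14.png

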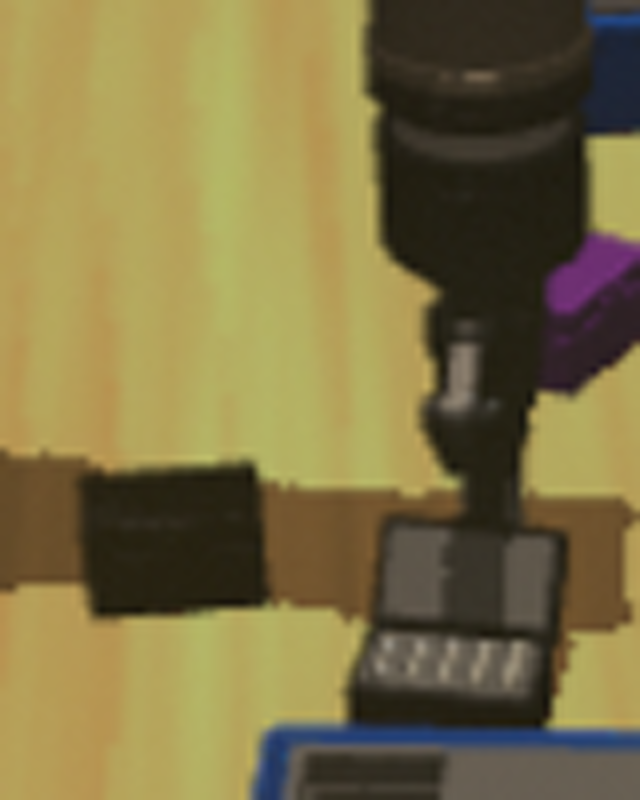

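>>> {"op": "apply_moves", "data": {
  "commands": [
    [0, -8, 0, 0, 0, 0, 0],
    [0, -16, 2, 0, 0, 0, 0],
    [0, -20, 6, 0, 0, 0, 0],
    [0, -20, 11, 0, 0, 0, 0],
    [0, -20, 16, 0, 0, 0, 0],
    [0, -20, 21, 0, 0, 0, 0],
    [0, -20, 26, 0, 0, 0, 0],
    [0, -20, 31, 0, 0, 0, 0],
    [0, -20, 36, 0, 0, 0, 0],
    [0, -20, 40, 0, 0, 0, 0],
    [0, -20, 44, 0, 0, 0, 0],
    [0, -20, 48, 0, 0, 0, 0]
  ]
}}

```text
clock: 25.8
tcp_pos: [0.5799, 0.0901, 0.0583]
orientation: [-2.094, 0.238, 2.086]
contact_force: [-1.7, 25.2, 25.2]
grip_width: -0.0003
```

```bash
python3 -c "
from h import *
plan(.5958,.1576,.035,-1.816)
s=grab_frame('side');t=grab_frame('top');crop(s,250,105,80,60+40,8,'s15.png');print(r.get_obs()['contact_force'])"
```

```text
shift [ 24.1 -69.1   0.6] turn [ 0.007 -0.003  0.012] | cur yaw -1.809 pos [0.5799 0.0901 0.0583] j [-0.65  0.61  0.54  1.94 -0.48  0.72 -1.64] w -0.3 t 25.8
[-1.37845721 20.58616255 21.38621726]
```

View pics/s15.png

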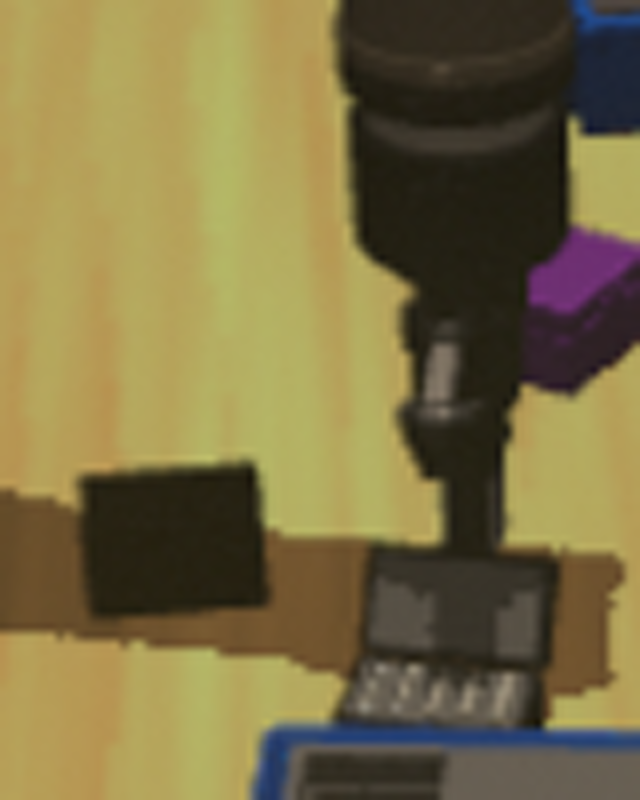

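>>> {"op": "apply_moves", "data": {
  "commands": [
    [0, -10, -15, 0, 0, 0, 0],
    [0, -30, -30, 0, 0, 0, 0],
    [0, -60, -50, 0, 0, 0, 0],
    [0, -60, -50, 0, 0, 0, 0],
    [0, -60, -50, 0, 0, 0, 0]
  ]
}}

```text
clock: 26.4
tcp_pos: [0.5889, 0.1293, 0.1156]
orientation: [-2.094, 0.256, 2.092]
contact_force: [-0.2, -0.2, -0.1]
grip_width: 0.0004
```

```bash
python3 -c "
from h import *
plan(.5958,.1576,.035,-1.816)
s=grab_frame('side');t=grab_frame('top');crop(s,250,145,80,60,10,'s16.png');crop(t,220,170,110,110,5,'t16.png')"
```

```text
shift [ 80.6 -29.2   0.2] turn [ 0.002 -0.001 -0.001] | cur yaw -1.814 pos [0.5889 0.1293 0.1156] j [-0.76  0.56  0.6   1.86 -0.41  0.84 -1.76] w 0.4 t 26.4
```

View pics/s16.png

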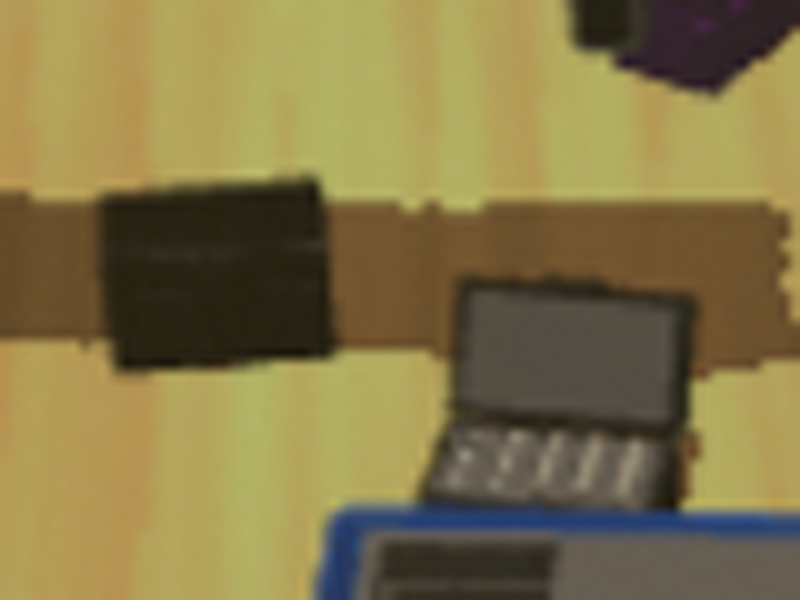

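View pics/t16.png

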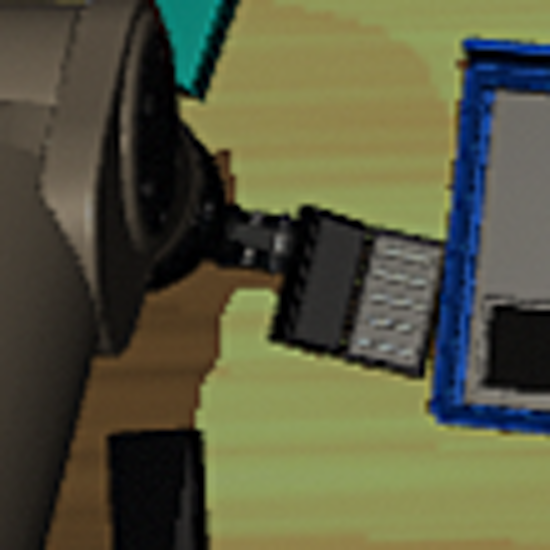

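```bash
cat > fite.py <<'E'
exec(open('fitc.py').read().split("fit([")[0])
T=lambda p:np.array(p)/5+[220,170]
def fit2(tp,sp,q0):
    def res(q):
        L=[(h,.021,.028),(-h,.021,.028)]
        e=[proj(t,W(q,p))[0]-T(u) for p,u in zip(L,tp)]
        L2=[(-h,.021,.028),(h,.021,.028),tip(q,-h,0.),tip(q,h,0.)]
        e+=[proj(s,W(q,p))[0]-S(u) for p,u in zip(L2,sp)]
        return np.concatenate(e)
    o=least_squares(res,q0,loss="soft_l1",f_scale=.7); q=o.x
    print(q.round(4),o.fun.reshape(-1,2).round(1).tolist())
    for P in [(h,-.021,.028),(-h,-.021,.028)]: print(W(q,P),((proj(t,W(q,P))[0]-[220,170])*5).round(0))
    print([((proj(t,W(q,tip(q,x,o)))[0]-[220,170])*5).round(0) for x in(h,-h) for o in (0,.014)])
fit2([(373,232),(350,357)],[(450,415),(690,430),(462,283),(692,298)],[.57,.05,-.2,2.])
E
python3 fite.py
```

```text
[ 0.5654  0.0336 -0.2024  2.3921] [[-0.1, -2.4], [-0.6, -0.5], [-0.5, 0.9], [-0.8, 0.8], [-0.4, 0.1], [0.2, 0.0]]
[0.59547463 0.00595419 0.028     ] [453. 234.]
[0.52690317 0.0200238  0.028     ] [428. 369.]
[array([307., 203.]), array([291., 202.]), array([280., 340.]), array([264., 338.])]
```

```bash
python3 -c "
from h import *
plan(.5823,.1169,.032,-1.771)"
```

```text
shift [82.6 12.3  2.8] turn [-0.045  0.001 -0.002] | cur yaw -1.816 pos [0.5881 0.1283 0.1146] j [-0.76  0.56  0.6   1.87 -0.41  0.85 -1.77] w -0.4 t 26.6
```

>>> {"op": "apply_moves", "data": {
  "commands": [
    [0, 0, 10, 3, -0.045, 0, 0],
    [0, 40, 10, 3, -0.045, 0, 0],
    [0, 70, 10, 3, -0.045, 0, 0],
    [0, 83, 12, 3, -0.045, 0, 0],
    [0, 83, 15, 3, -0.045, 0, 0],
    [0, 83, 20, 3, -0.045, 0, 0],
    [0, 83, 24, 3, -0.045, 0, 0],
    [0, 83, 28, 3, -0.045, 0, 0],
    [0, 83, 32, 3, -0.045, 0, 0],
    [0, 83, 36, 3, -0.045, 0, 0],
    [0, 83, 40, 3, -0.045, 0, 0],
    [0, 83, 44, 3, -0.045, 0, 0],
    [0, 83, 47, 3, -0.045, 0, 0],
    [0, 83, 47, 3, -0.045, 0, 0]
  ]
}}

```text
clock: 28.0
tcp_pos: [0.5748, 0.084, 0.0327]
orientation: [-2.118, 0.212, 2.116]
contact_force: [-0.8, 0.1, 0.5]
grip_width: 0.0003
```

```bash
python3 -c "
from h import *
plan(.5823,.1169,.032,-1.771)
s=grab_frame('side');t=grab_frame('top');crop(s,250,105,80,60+40,8,'s17.png');crop(t,220,170,110,110,5,'t17.png');print(r.get_obs()['contact_force'])"
```

```text
shift [  0.7 -33.7  -0.8] turn [ 0.001 -0.001 -0.001] | cur yaw -1.77 pos [0.5748 0.084  0.0327] j [-0.63  0.64  0.51  1.95 -0.49  0.67 -1.59] w 0.3 t 28.0
[ 0.54407705  0.37819217 -0.2777665 ]
```

View pics/s17.png

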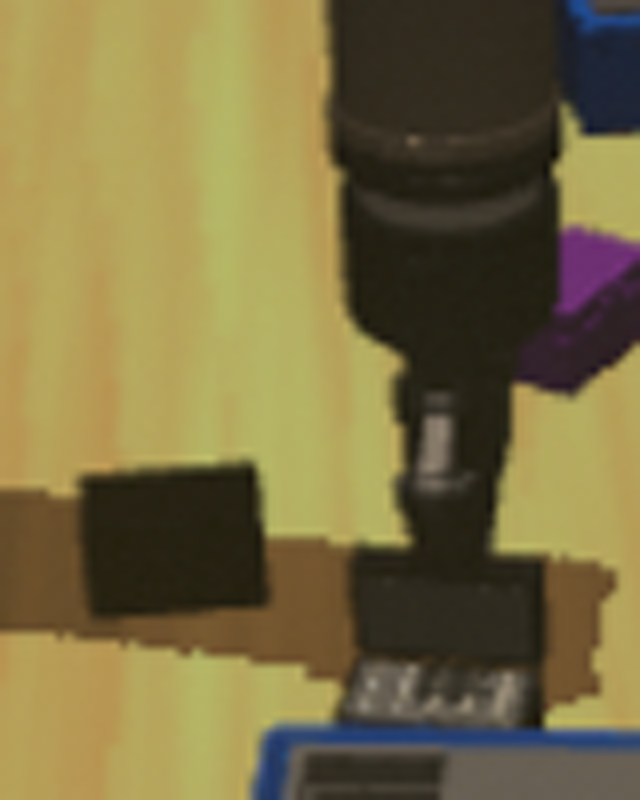

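View pics/t17.png

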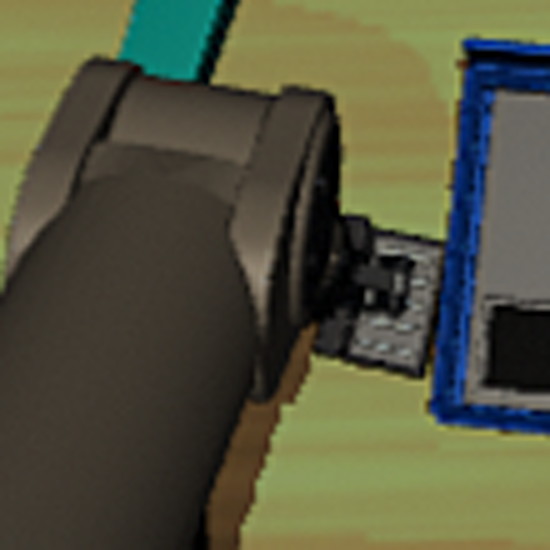

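>>> {"op": "apply_moves", "data": {
  "commands": [
    [0, -10, -1, 0, 0, 0, 0],
    [0, -20, -1, 0, 0, 0, 0],
    [0, -24, 0, 0, 0, 0, 0],
    [0, -24, 5, 0, 0, 0, 0],
    [0, -24, 10, 0, 0, 0, 0],
    [0, -24, 15, 0, 0, 0, 0],
    [0, -24, 20, 0, 0, 0, 0],
    [0, -24, 25, 0, 0, 0, 0],
    [0, -24, 25, 0, 0, 0, 0]
  ]
}}

```text
clock: 29.0
tcp_pos: [0.5697, 0.0591, 0.0566]
orientation: [-2.117, 0.213, 2.116]
contact_force: [-0.8, -0.7, 0.4]
grip_width: 0.0001
```

```bash
python3 -c "
from h import *
plan(.5823,.1169,.032,-1.771)
s=grab_frame('side');t=grab_frame('top');crop(s,250,105,80,60+40,8,'s18.png');print(r.get_obs()['contact_force'])"
```

```text
shift [ 24.6 -59.2  -0.9] turn [ 0.    -0.001 -0.001] | cur yaw -1.771 pos [0.5697 0.0591 0.0566] j [-0.62  0.6   0.54  1.96 -0.46  0.7  -1.57] w 0.1 t 29.0
[0.12921528 0.48618749 0.09088428]
```

View pics/s18.png

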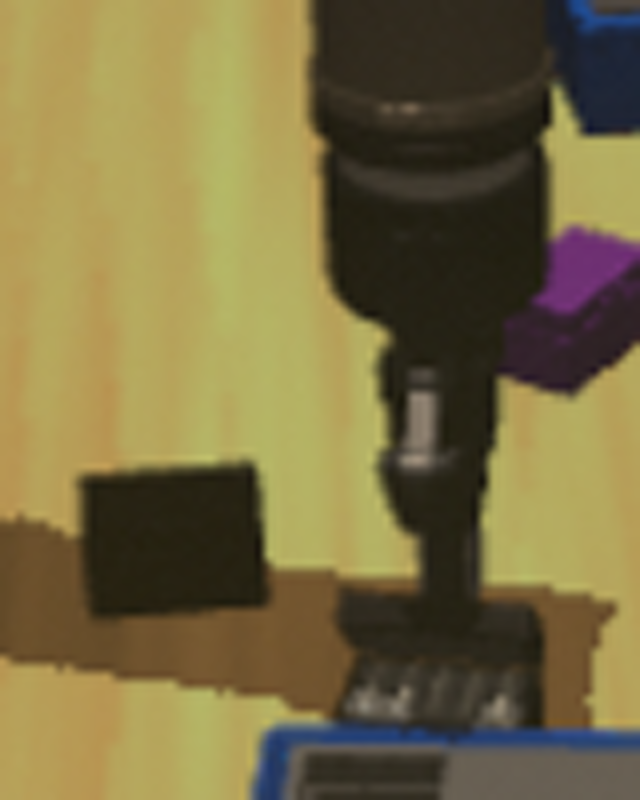

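>>> {"op": "apply_moves", "data": {
  "commands": [
    [0, 0, 6, 0, 0, 0, 0],
    [0, 0, 12, 0, 0, 0, 0],
    [0, 1, 18, 0, 0, 0, 0],
    [0, 3, 23, 0, 0, 0, 0],
    [0, 6, 25, 0, 0, 0, 0],
    [0, 9, 25, 0, 0, 0, 0],
    [0, 12, 25, 0, 0, 0, 0],
    [0, 14, 25, 0, 0, 0, 0],
    [0, 15, 25, 0, 0, 0, 0]
  ]
}}

```text
clock: 30.0
tcp_pos: [0.5655, 0.0361, 0.0419]
orientation: [-2.119, 0.21, 2.116]
contact_force: [-3.6, -0.3, 12.9]
grip_width: 0.0001
```

```bash
python3 -c "
from h import *
plan(.5823,.1169,.032,-1.771)
s=grab_frame('side');t=grab_frame('top');crop(s,250,105,80,60+40,8,'s19.png');print(r.get_obs()['contact_force'])"
```

```text
shift [  9.9 -82.5  -0.6] turn [ 0.002 -0.001  0.   ] | cur yaw -1.769 pos [0.5655 0.0361 0.0419] j [-0.56  0.61  0.52  1.98 -0.47  0.67 -1.51] w 0.1 t 30.0
[-1.62608334  0.30918652  5.60470315]
```

View pics/s19.png

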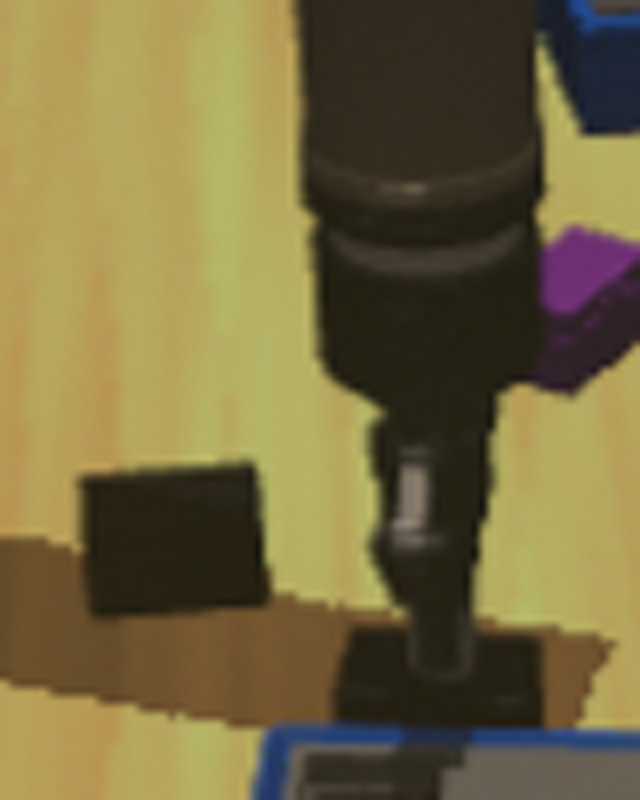

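View first.

>>> {"op": "apply_moves", "data": {
  "commands": [
    [0, -40, -10, 0, 0, 0, 0],
    [0, -80, -30, 0, 0, 0, 0],
    [0, -120, -80, 0, 0, 0, 0],
    [0, -140, -130, 0, 0, 0, 0],
    [0, -140, -180, 0, 0, 0, 0],
    [0, -140, -200, 0, 0, 0, 0],
    [0, -140, -200, 0, 0, 0, 0]
  ]
}}

```text
clock: 30.8
tcp_pos: [0.6039, 0.2406, 0.1812]
orientation: [-2.122, 0.197, 2.121]
contact_force: [-0.6, 0.3, 0.6]
grip_width: -0.0001
```

```bash
python3 -c "
from h import *
plan(.5823,.1169,.032,-1.771)
s=grab_frame('side');t=grab_frame('top');crop(s,250,145,80,60,10,'s20.png');crop(t,220,170,110,110,7,'t20.png')"
```

```text
shift [148.8 126.   -1.8] turn [ 0.012 -0.001  0.003] | cur yaw -1.759 pos [0.6039 0.2406 0.1812] j [-0.91  0.55  0.62  1.7  -0.37  1.01 -1.92] w -0.1 t 30.8
```

View pics/s20.png

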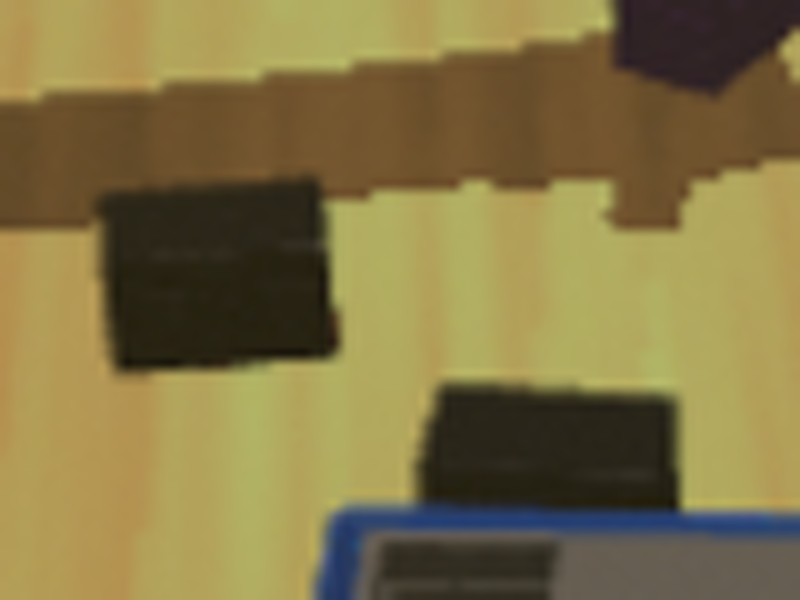

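View pics/t20.png

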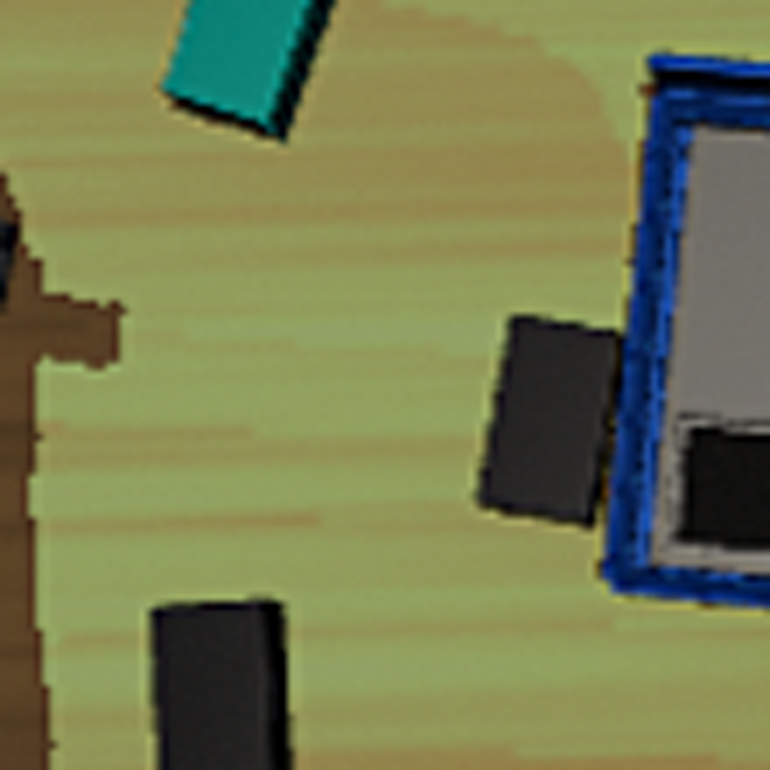

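Run:
```python
from h import *
t=grab_frame('top');s=grab_frame('side')
def enh(f,x0,y0,w,h,k,n):
    im=f["pixels"][y0:y0+h,x0:x0+w,::-1].astype(float); im=np.clip(255*(im/255)**.5,0,255).astype(np.uint8)
    cv2.imwrite("pics/"+n,cv2.resize(im,None,fx=k,fy=k,interpolation=cv2.INTER_CUBIC))
enh(t,235,250,40,40,14,'tA.png');enh(t,280,205,40,50,12,'tB.png');enh(s,255,155,70,45,11,'sAB.png')
```

```text
(no output)
```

View pics/tA.png

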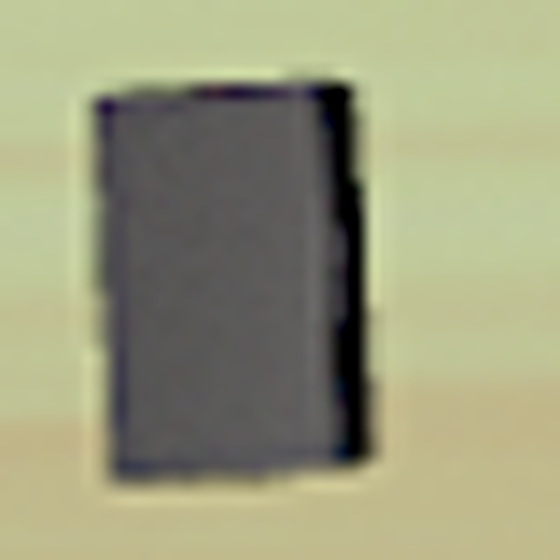

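View pics/tB.png

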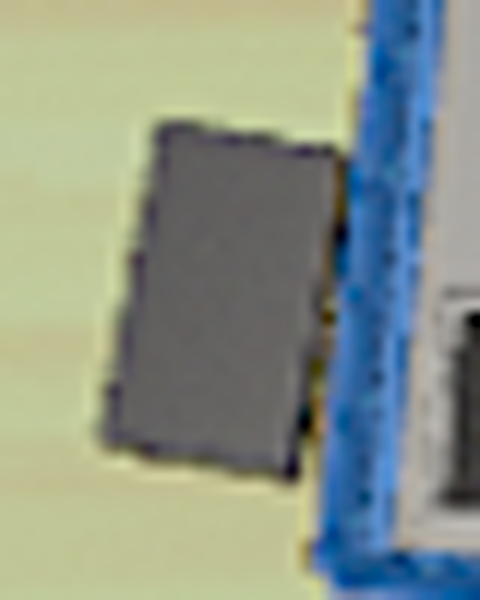

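View pics/sAB.png

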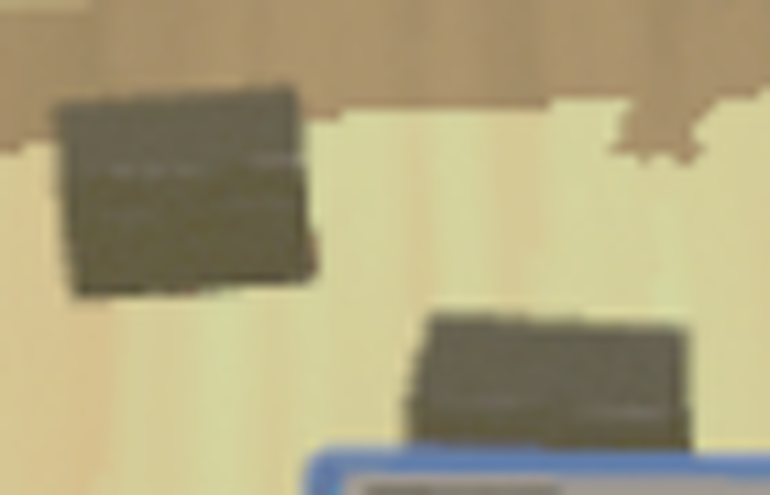

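```bash
cat > fitf.py <<'E'
from h import *
from scipy.optimize import least_squares
s=grab_frame("side");t=grab_frame("top")
def W(q,P): c,sn=np.cos(q[2]),np.sin(q[2]); return np.array([c*P[0]-sn*P[1]+q[0],sn*P[0]+c*P[1]+q[1],P[2]])
h=.035;w=.021
TC=[(h,w,.042),(h,-w,.042),(-h,-w,.042),(-h,w,.042)]; SC=[(-h,w,.042),(h,w,.042),(-h,-w,.042),(h,-w,.042),(-h,-w,0),(h,-w,0)]
def fitbox(T,tp,S,sp,q0,z0=0):
    o3=np.array([0,0,z0])
    ob=[(t,np.array(c)+o3,T(u)) for c,u in zip(TC,tp) if u]+[(s,np.array(c)+o3,S(u)) for c,u in zip(SC,sp) if u]
    res=lambda q:np.concatenate([proj(f,W(q,c))[0]-u for f,c,u in ob])
    o=least_squares(res,q0,loss="soft_l1",f_scale=.7); print(o.x.round(4),o.fun.reshape(-1,2).round(1).tolist()); return o.x
if __name__=="__main__":
    S=lambda p:np.array(p)/11+[255,155]
    fitbox(lambda p:np.array(p)/14+[235,250],[(97,100),(325,90),(345,462),(115,475)],S,[(57,103),(298,88),(65,170),(302,158),(73,297),(316,280)],[.465,.157,.04])
    fitbox(lambda p:np.array(p)/12+[280,205],[(160,128),(342,152),(297,475),(107,442)],S,[(430,315),(688,327),(415,405),(688,413)],[.565,.034,-.2])
E
python3 fitf.py
python3 -c "
from h import *
plan(.466,.156,.13,-1.53)"
```

```text
[0.4665 0.1578 0.0459] [[-0.4, -1.3], [0.0, -1.8], [-0.0, -0.1], [-0.4, 0.2], [-0.6, -0.2], [-0.1, -0.5], [-1.3, 1.0], [0.3, 0.3], [-0.6, 0.8], [-0.1, 0.6]]
[ 0.5637  0.0352 -0.1682] [[-0.5, -1.4], [0.7, -1.1], [0.4, -0.6], [-0.3, -0.2], [-0.8, -0.3], [-0.3, -0.4], [-1.6, 0.0], [-1.7, 0.3]]
shift [ 51.6 100.  120.9] turn [-0.242 -0.001 -0.001] | cur yaw -1.772 pos [0.6044 0.2299 0.1816] j [-0.9   0.54  0.62  1.71 -0.36  1.01 -1.92] w -0.1 t 31.1
```

>>> {"op": "apply_moves", "data": {
  "commands": [
    [85, 10, 40, 48, -0.1, 0, 0],
    [85, 30, 80, 90, -0.2, 0, 0],
    [85, 52, 98, 121, -0.244, 0, 0],
    [85, 52, 98, 121, -0.244, 0, 0],
    [85, 52, 98, 121, -0.244, 0, 0],
    [85, 52, 98, 121, -0.244, 0, 0]
  ]
}}

```text
clock: 31.7
tcp_pos: [0.4675, 0.1595, 0.1302]
orientation: [2.202, 0.049, -2.197]
contact_force: [0.6, 0.7, 1.1]
grip_width: 0.0844
```

```bash
python3 -c "
from h import *
plan(.466,.1573,.012,-1.528)"
```

```text
shift [118.2   2.2   1.9] turn [ 0.002 -0.002  0.   ] | cur yaw -1.526 pos [0.4675 0.1595 0.1302] j [-0.93  0.35  0.58  2.11 -0.28  0.75 -1.7 ] w 84.4 t 31.7
```

>>> {"op": "apply_moves", "data": {
  "commands": [
    [85, 40, 2, 1.5, 0.002, 0, 0],
    [85, 80, 2, 1.5, 0.002, 0, 0],
    [85, 105, 2, 1.5, 0.002, 0, 0],
    [85, 118, 2, 1.5, 0.002, 0, 0],
    [85, 118, 2, 1.5, 0.002, 0, 0]
  ]
}}

```text
clock: 32.2
tcp_pos: [0.4658, 0.1575, 0.0107]
orientation: [2.199, 0.046, -2.199]
contact_force: [0.1, -0.4, 0.1]
grip_width: 0.0849
```

```bash
python3 -c "
from h import *
plan(.466,.1573,.012,-1.528)
s=grab_frame('side');crop(s,240,105,80,80,8,'s21.png')"
```

```text
shift [-1.3  0.2 -0.2] turn [ 0.001  0.    -0.001] | cur yaw -1.527 pos [0.4658 0.1575 0.0107] j [-0.79  0.56  0.42  2.16 -0.47  0.5  -1.54] w 84.9 t 32.2
```

View pics/s21.png

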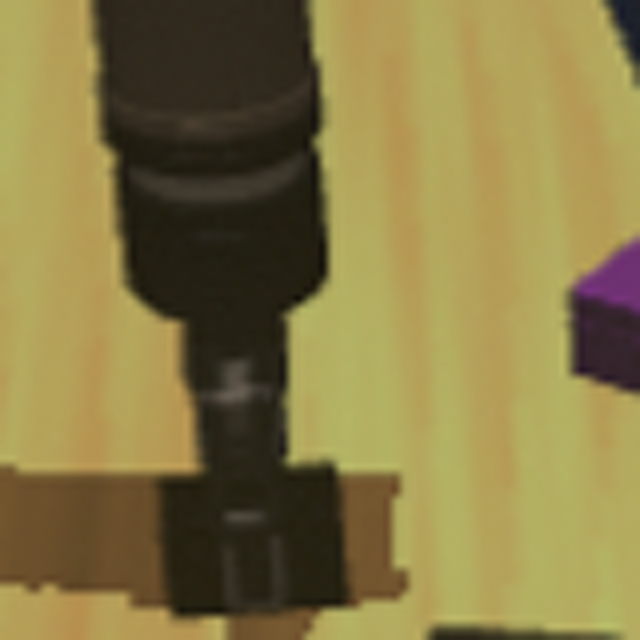

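>>> {"op": "apply_moves", "data": {
  "commands": [
    [30, 0, 0, 0, 0, 0, 0],
    [30, 0, 0, 0, 0, 0, 0],
    [30, 0, 0, 0, 0, 0, 0],
    [30, 0, 0, 0, 0, 0, 0],
    [30, 0, 0, 0, 0, 0, 0],
    [30, 0, 0, 0, 0, 0, 0]
  ],
  "force": 60
}}

```text
clock: 32.85
tcp_pos: [0.466, 0.1584, 0.0127]
orientation: [2.203, 0.05, -2.197]
contact_force: [-2.2, -0.1, 5.9]
grip_width: 0.0411
```

```bash
python3 -c "
from h import *
plan(.466,.1573,.012,-1.528)
s=grab_frame('side');crop(s,240,105,80,80,8,'s22.png')"
```

```text
shift [0.7 1.1 0.1] turn [ 0.001 -0.003  0.001] | cur yaw -1.527 pos [0.466  0.1584 0.0127] j [-0.79  0.56  0.42  2.16 -0.47  0.5  -1.54] w 41.1 t 32.9
```

View pics/s22.png

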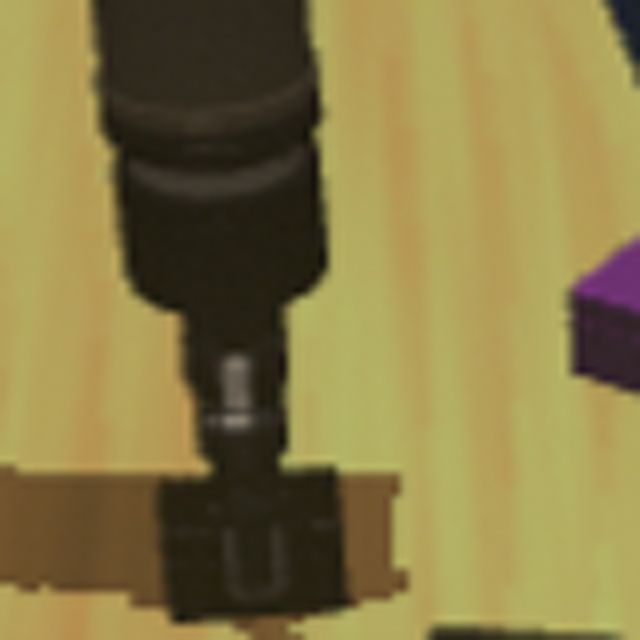

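Run:
```python
from h import *
from scipy.optimize import least_squares
t=grab_frame("top");s=grab_frame("side")
im=t["pixels"].astype(int)
crop(t,300,170,130,100,6,'t23.png')
g=((np.ptp(im,axis=2)<25)&(im.mean(2)>60)).astype(np.uint8); g[:,:300]=0;g[:,425:]=0;g[:165]=0;g[275:]=0
g=cv2.morphologyEx(g,cv2.MORPH_CLOSE,np.ones((3,3),np.uint8))
n,l,st,_=cv2.connectedComponentsWithStats(g); i=1+st[1:,4].argmax(); print(st[i])
c=cv2.findContours((l==i).astype(np.uint8),cv2.RETR_EXTERNAL,cv2.CHAIN_APPROX_NONE)[0][0][:,0]
P=np.array([ray(t,u,v,.035)[:2] for u,v in c])
def res(q):
    c_,s_=np.cos(q[2]),np.sin(q[2]); L=(P-q[:2])@np.array([[c_,-s_],[s_,c_]]); return np.maximum(np.abs(L[:,0])-q[3]/2,np.abs(L[:,1])-q[4]/2)
o=least_squares(res,[.58,-.128,-.12,.16,.248],loss="soft_l1",f_scale=.001); print(o.x.round(4), np.abs(o.fun).mean())
for c in("top","side"):
    for d in pinpoint("slot0",c)[:6]: print(c,(np.array(d["point"])*[640,400]).round(1),ray(t if c=="top" else s,*(np.array(d["point"])*[640,400]),.021).round(4),d["confidence"])
q=o.x
for y in(-.08,0,.08): print(q[0]-.05*np.cos(q[2])-y*np.sin(q[2]),q[1]-.05*np.sin(q[2])+y*np.cos(q[2]))
```

```text
[ 313  188  103   72 4762]
[ 0.5746 -0.1302 -0.1233  0.1576  0.2465] 0.0006280785823214004
top [394.4 245.4] [ 0.5172 -0.2053  0.021 ] 0.89
top [328.6 241.4] [ 0.5318 -0.0384  0.021 ] 0.89
top [361.5 241.8] [ 0.5285 -0.1222  0.021 ] 0.66
top [201.5 159.7] [0.7558 0.2912 0.021 ] 0.16
side [295.6 210.4] [ 0.5354 -0.0385  0.021 ] 0.73
side [294.4 234.5] [ 0.5293 -0.1365  0.021 ] 0.71
side [293.3 255.4] [ 0.5247 -0.2105  0.021 ] 0.56
0.5150964401162892 -0.20340161783722988
0.5249379718569861 -0.12400927404390902
0.534779503597683 -0.04461693025058815
```

View pics/t23.png

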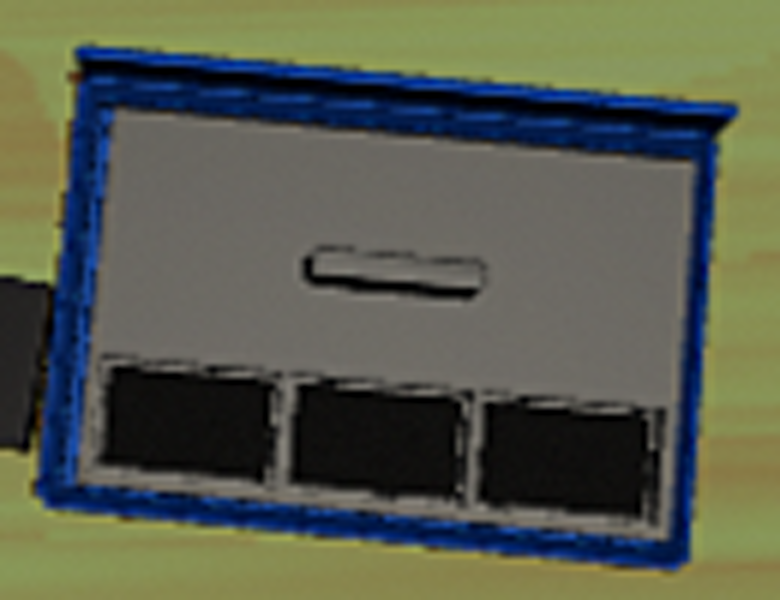

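```bash
python3 -c "
from h import *
s=grab_frame('side')
crop(s,265,180,95,100,6,'s23.png')"
```

```text
(no output)
```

View pics/s23.png

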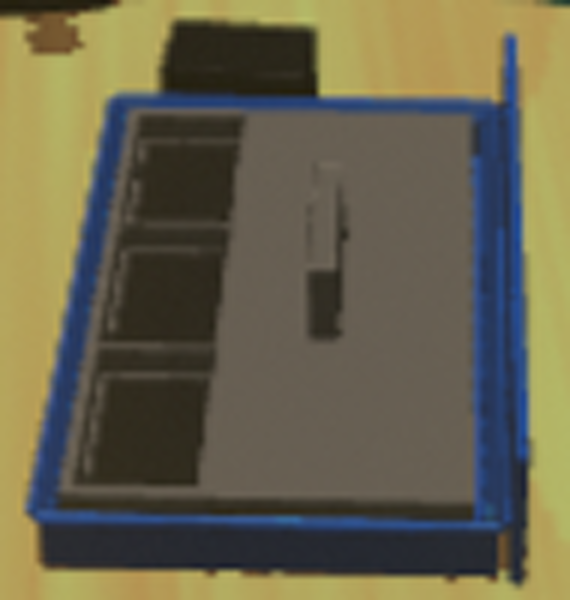

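```bash
sed -e '/^B=/,$d' fit1.py > fit2.py; sed -i "s/zip(\[(68,483),(662,540),(685,157),(105,105)\],C)/zip([(78,483),(665,540),(695,158),(113,108)],C)/; s/zip(\[(133,107),(62,490),(475,493),(475,110)\],C)/zip([(130,113),(60,498),(475,505),(472,115)],C)/; s/F=np.array(\[-.018/F=np.array([.018/; s/T((380,353)),F/T((398,268)),F/; s/S((243,211)),F/S((323,218)),F/" fit2.py; python3 fit2.py; python3 -c "
from h import *
plan(.466,.1573,.15,-1.528)"
```

```text
insert [ 0.5749 -0.1311 -0.1197] [[-0.1, -0.4], [0.8, -0.6], [0.0, 0.0], [0.1, -0.3], [-0.7, -0.7], [-0.8, -0.1], [-0.1, 0.1], [-0.4, -0.2], [0.1, -0.4], [0.1, -0.6]]
shift [-137.3    0.9   -0.3] turn [ 0.001 -0.003  0.001] | cur yaw -1.527 pos [0.466  0.1584 0.0127] j [-0.79  0.56  0.42  2.16 -0.47  0.5  -1.54] w 41.0 t 33.2
```

>>> {"op": "apply_moves", "data": {
  "commands": [
    [30, -20, 0, 0, 0, 0, 0],
    [30, -60, 0, 0, 0, 0, 0],
    [30, -100, 0, 0, 0, 0, 0],
    [30, -137, 0, 0, 0, 0, 0],
    [30, -137, 0, 0, 0, 0, 0]
  ]
}}

```text
clock: 33.75
tcp_pos: [0.4678, 0.1587, 0.153]
orientation: [2.21, 0.053, -2.193]
contact_force: [2.1, 0.1, -2.1]
grip_width: 0.0412
```

```bash
python3 -c "
from h import *
plan(.5157,-.2034,.13,-.12)"
```

```text
shift [ 21.7 363.9 -31.9] turn [-1.407 -0.01  -0.002] | cur yaw -1.527 pos [0.4678 0.1587 0.153 ] j [-0.97  0.32  0.62  2.1  -0.26  0.8  -1.72] w 41.2 t 33.8
```

>>> {"op": "apply_moves", "data": {
  "commands": [
    [30, 5, 45, -4, -0.14, 0, 0],
    [30, 10, 90, -8, -0.28, 0, 0],
    [30, 15, 135, -12, -0.42, 0, 0],
    [30, 20, 180, -16, -0.56, 0, 0],
    [30, 22, 225, -20, -0.7, 0, 0],
    [30, 22, 270, -24, -0.84, 0, 0],
    [30, 22, 310, -28, -0.98, 0, 0],
    [30, 22, 345, -31, -1.12, 0, 0],
    [30, 22, 364, -32, -1.26, 0, 0],
    [30, 22, 364, -32, -1.407, 0, 0],
    [30, 22, 364, -32, -1.407, 0, 0],
    [30, 22, 364, -32, -1.407, 0, 0],
    [30, 22, 364, -32, -1.407, 0, 0]
  ]
}}

```text
clock: 35.05
tcp_pos: [0.5128, -0.2036, 0.1264]
orientation: [1.298, 1.149, -1.298]
contact_force: [-0.8, 0.4, -3.1]
grip_width: 0.0412
```

```bash
python3 -c "
from h import *
plan(.5157,-.2034,.07,-.12)"
```

```text
shift [56.4  2.8 -0.6] turn [-0.002 -0.    -0.   ] | cur yaw -0.122 pos [ 0.5128 -0.2036  0.1264] j [ 0.01  0.42  0.32  1.97 -0.18  0.79  0.31] w 41.2 t 35.0
```

Down to just above the block (case bottom ~ .045).

>>> {"op": "apply_moves", "data": {
  "commands": [
    [30, 25, 2.5, 0, 0, 0, 0],
    [30, 50, 2.5, 0, 0, 0, 0],
    [30, 68, 2.5, 0, 0, 0, 0],
    [30, 68, 2.5, 0, 0, 0, 0],
    [30, 68, 2.5, 0, 0, 0, 0]
  ]
}}

```text
clock: 35.55
tcp_pos: [0.5157, -0.2045, 0.059]
orientation: [1.297, 1.149, -1.297]
contact_force: [0.2, -0.3, -1.5]
grip_width: 0.0411
```

Run:
```python
from h import *
plan(.5157,-.2034,.0337,-.12)
t=grab_frame('top');s=grab_frame('side')
def enh(f,x0,y0,w,h,k,n):
    im=f["pixels"][y0:y0+h,x0:x0+w,::-1].astype(float); im=np.clip(255*(im/255)**.5,0,255).astype(np.uint8)
    cv2.imwrite("pics/"+n,cv2.resize(im,None,fx=k,fy=k,interpolation=cv2.INTER_CUBIC))
enh(t,350,215,75,60,10,'t24.png');enh(s,260,190,90,85,8,'s24.png')
```

```text
shift [25.3 -0.1 -1.1] turn [-0.  0. -0.] | cur yaw -0.12 pos [ 0.5157 -0.2045  0.059 ] j [ 0.04  0.52  0.28  1.99 -0.23  0.65  0.36] w 41.1 t 35.5
```

View pics/t24.png

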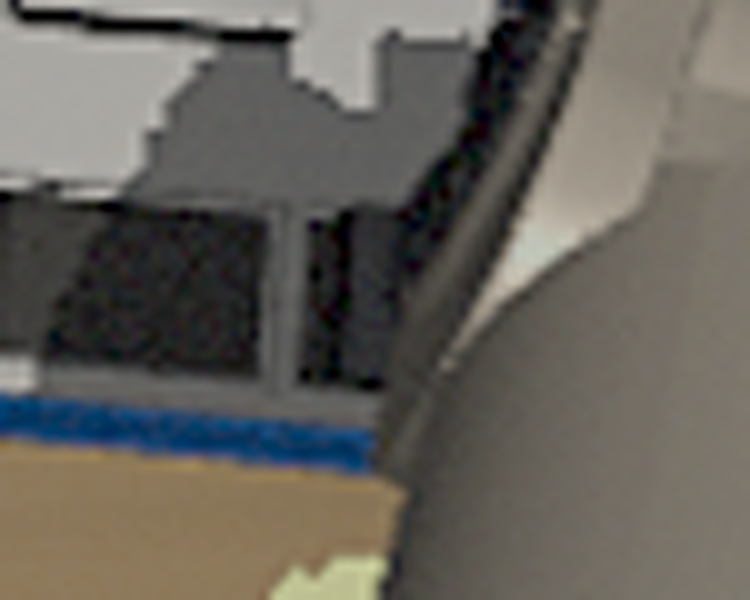

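View pics/s24.png

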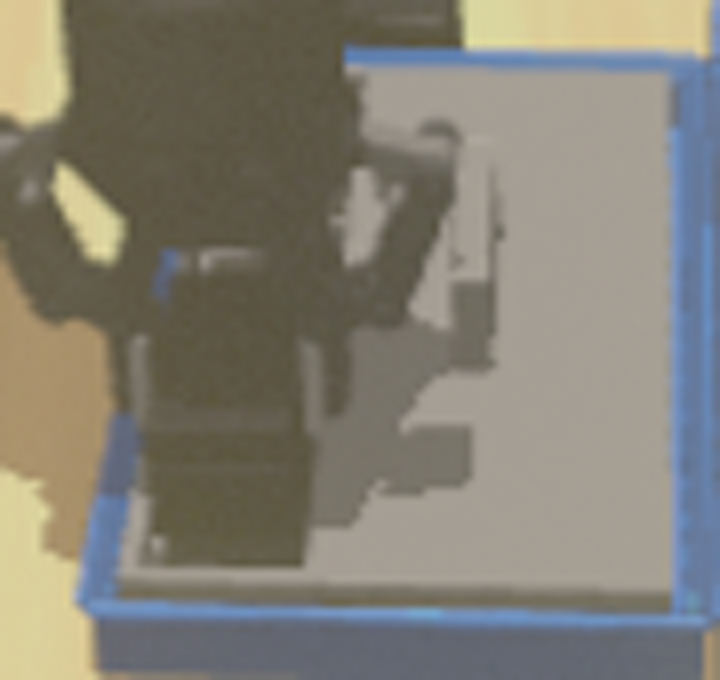

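Run:
```python
from h import *
t=grab_frame('top');s=grab_frame('side')
# top: case +y end lid edge z .0883 ; slot +y end edge z .035
for u,v,z in [(350,290,.0883),(353,260,.0883),(302,290,.035),(300,330,.035)]:
    print(ray(t,350+u/10,215+v/10,z).round(4))
# side: case near end bottom edge corners z=.0463 ; slot near corners predicted
for u,v in [(138,565),(303,567)]: print(ray(s,260+u/8,190+v/8,.0463).round(4))
```

```text
[ 0.5185 -0.1738  0.0883]
[ 0.5256 -0.1748  0.0883]
[ 0.5211 -0.1681  0.035 ]
[ 0.5111 -0.1671  0.035 ]
[ 0.4886 -0.2492  0.0463]
[ 0.5352 -0.2543  0.0463]
```

Run:
```python
from h import *
s=grab_frame('side')
im=s["pixels"][205:275,262:322,::-1].astype(float); im=np.clip(255*(im/160)**.6,0,255).astype(np.uint8)
cv2.imwrite("pics/s25.png",cv2.resize(im,None,fx=8.5,fy=8.5,interpolation=cv2.INTER_CUBIC))
o=r.get_obs(); M=R.from_rotvec(o["orientation"]).as_matrix()
# predicted box corners if held level, centre under TCP
c,sn=np.cos(-.12),np.sin(-.12)
for lx in(-.021,.021):
  for ly in(-.035,.035):
    for z in(.0463,.0743,.0883):
      P=(.5157+c*lx-sn*ly,-.2045+sn*lx+c*ly,z); print(lx,ly,z,((proj(s,P)[0]-[262,205])*8.5).round(0))
```

```text
-0.021 -0.035 0.0463 [138. 439.]
-0.021 -0.035 0.0743 [130. 364.]
-0.021 -0.035 0.0883 [126. 325.]
-0.021 0.035 0.0463 [168. 264.]
-0.021 0.035 0.0743 [161. 190.]
-0.021 0.035 0.0883 [158. 152.]
0.021 -0.035 0.0463 [293. 442.]
0.021 -0.035 0.0743 [288. 367.]
0.021 -0.035 0.0883 [285. 328.]
0.021 0.035 0.0463 [314. 266.]
0.021 0.035 0.0743 [310. 192.]
0.021 0.035 0.0883 [308. 154.]
```

View pics/s25.png

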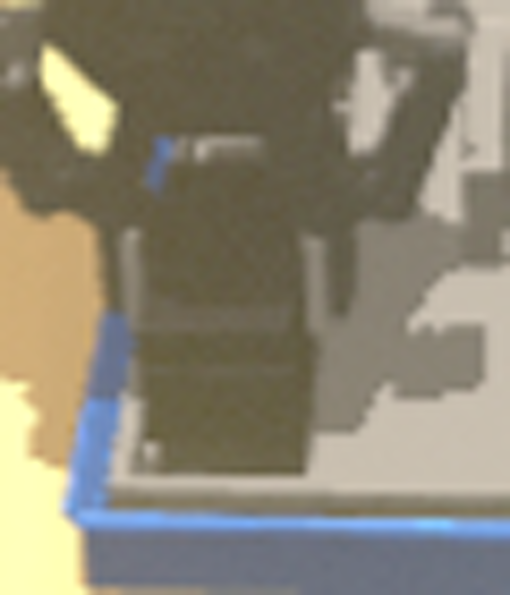

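Run:
```python
from h import *
s=grab_frame('side')
for u,v in [(137,471),(304,474)]: print(ray(s,262+u/8.5,205+v/8.5,.035).round(4))
c,sn=np.cos(-.12),np.sin(-.12)
for (cx,cy) in [(.5749,-.1311),(.5749,-.128)]:
  for lx in(-.0745,-.0255):
    P=(cx+c*lx+sn*.1185,cy+sn*lx-c*.1185,.035); print(P,((proj(s,P)[0]-[262,205])*8.5).round(0))
# slot near-left(+y) edge
  P=(cx+c*-.05+sn*.0415,cy+sn*-.05-c*.0415,.035);print("ypos",P)
```

```text
[ 0.4897 -0.2375  0.035 ]
[ 0.5348 -0.2429  0.035 ]
(np.float64(0.48674986006515), np.float64(-0.23982926390565865), 0.035) [126. 478.]
(np.float64(0.5353974832219894), np.float64(-0.2456951620628157), 0.035) [307. 481.]
ypos (np.float64(0.5202915116048166), np.float64(-0.16631594802348948), 0.035)
(np.float64(0.48674986006515), np.float64(-0.23672926390565865), 0.035) [126. 470.]
(np.float64(0.5353974832219894), np.float64(-0.24259516206281573), 0.035) [306. 473.]
ypos (np.float64(0.5202915116048166), np.float64(-0.1632159480234895), 0.035)
```

>>> {"op": "apply_moves", "data": {
  "commands": [
    [30, 2, 0, -2.7, 0, 0, 0],
    [30, 6, 0, -2.7, 0, 0, 0],
    [30, 10, 0, -2.7, 0, 0, 0],
    [30, 14, 0, -2.7, 0, 0, 0],
    [30, 18, 0, -2.7, 0, 0, 0],
    [30, 22, 0, -2.7, 0, 0, 0],
    [30, 24, 0, -2.7, 0, 0, 0],
    [30, 24, 0, -2.7, 0, 0, 0]
  ]
}}

```text
clock: 36.65
tcp_pos: [0.5157, -0.2022, 0.0344]
orientation: [1.297, 1.15, -1.297]
contact_force: [-0.6, 0.4, -2.5]
grip_width: 0.0406
```

Run:
```python
from h import *
plan(.5157,-.2017,.0337,-.12)
s=grab_frame('side');print(r.get_obs()['contact_force'])
im=s["pixels"][205:275,262:322,::-1].astype(float); im=np.clip(255*(im/160)**.6,0,255).astype(np.uint8)
cv2.imwrite("pics/s26.png",cv2.resize(im,None,fx=8.5,fy=8.5,interpolation=cv2.INTER_CUBIC))
```

```text
shift [ 0.7 -0.  -0.5] turn [-0.  0. -0.] | cur yaw -0.12 pos [ 0.5157 -0.2022  0.0344] j [ 0.05  0.56  0.27  2.   -0.25  0.61  0.37] w 40.6 t 36.6
[ 0.60878457 -0.15795141 -2.32218128]
```

View pics/s26.png

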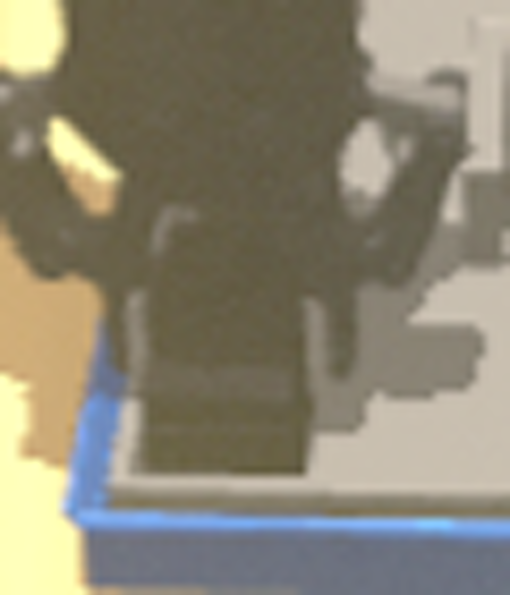

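>>> {"op": "apply_moves", "data": {
  "commands": [
    [30, 1, 0, -0.3, 0, 0, 0],
    [30, 1.5, 0, -0.3, 0, 0, 0],
    [30, 1.5, 0, -0.3, 0, 0, 0],
    [60, 1.5, 0, -0.3, 0, 0, 0],
    [60, 1.5, 0, -0.3, 0, 0, 0],
    [60, 1.5, 0, -0.3, 0, 0, 0],
    [60, 1.5, 0, -0.3, 0, 0, 0],
    [60, -20, 0, -0.3, 0, 0, 0],
    [60, -50, 0, -0.3, 0, 0, 0],
    [0, -70, 0, -0.3, 0, 0, 0],
    [0, -70, 0, 0, 0, 0, 0],
    [0, -70, 0, 0, 0, 0, 0],
    [0, -70, 0, 0, 0, 0, 0],
    [0, -70, 0, 0, 0, 0, 0]
  ]
}}

```text
clock: 38.1
tcp_pos: [0.5151, -0.202, 0.1037]
orientation: [1.297, 1.151, -1.298]
contact_force: [-0.4, 0.2, 0.5]
grip_width: -0.0001
```

Run:
```python
from h import *
plan(.5157,-.2017,.062,-.12)
s=grab_frame('side');print(r.get_obs()['contact_force'])
im=s["pixels"][195:275,260:360,::-1].astype(float); im=np.clip(255*(im/160)**.6,0,255).astype(np.uint8)
cv2.imwrite("pics/s27.png",cv2.resize(im,None,fx=7,fy=7,interpolation=cv2.INTER_CUBIC))
```

```text
shift [41.7  0.6 -0.3] turn [-0.     0.     0.001] | cur yaw -0.12 pos [ 0.5151 -0.202   0.1037] j [ 0.01  0.45  0.31  1.98 -0.2   0.74  0.33] w -0.1 t 38.1
[ 1.18721721 -0.22319793 -0.83840088]
```

View pics/s27.png

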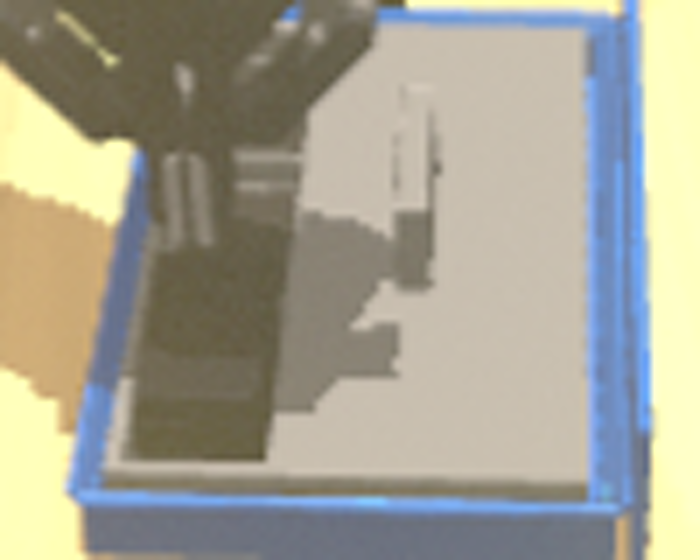

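Case A is in the slot. Press it down gently.

>>> {"op": "apply_moves", "data": {
  "commands": [
    [0, 25, 0, 0, 0, 0, 0],
    [0, 36, 0, 0, 0, 0, 0],
    [0, 40, 0, 0, 0, 0, 0],
    [0, 42, 0, 0, 0, 0, 0],
    [0, 43, 0, 0, 0, 0, 0]
  ]
}}

```text
clock: 38.65
tcp_pos: [0.5148, -0.2019, 0.0627]
orientation: [1.297, 1.152, -1.298]
contact_force: [-7.9, 4.3, 21.1]
grip_width: -0.0
```

>>> {"op": "apply_moves", "data": {
  "commands": [
    [0, -60, 0, 0, 0, 0, 0],
    [0, -100, 0, 0, 0, 0, 0],
    [0, -100, -10, -50, 0, 0, 0],
    [0, -100, 0, -100, 0, 0, 0],
    [0, -100, 0, -150, 0, 0, 0],
    [0, -100, 0, -150, 0, 0, 0]
  ]
}}

```text
clock: 39.25
tcp_pos: [0.5351, -0.0449, 0.1622]
orientation: [1.292, 1.157, -1.286]
contact_force: [-0.0, 0.4, 0.3]
grip_width: 0.0002
```

Run:
```python
from h import *
plan(.5637,.0352,.13,-.168)
s=grab_frame('side');t=grab_frame('top')
im=s["pixels"][170:275,260:360,::-1].astype(float); im=np.clip(255*(im/160)**.6,0,255).astype(np.uint8)
cv2.imwrite("pics/s28.png",cv2.resize(im,None,fx=6,fy=5.7,interpolation=cv2.INTER_CUBIC))
crop(t,280,170,150,100,5,'t28.png')
```

```text
shift [ 32.5  19.6 -82.7] turn [ 0.059 -0.003 -0.002] | cur yaw -0.109 pos [ 0.5351 -0.0449  0.1622] j [-0.27  0.34  0.3   1.97 -0.13  0.85 -0.01] w 0.2 t 39.2
```

View pics/s28.png

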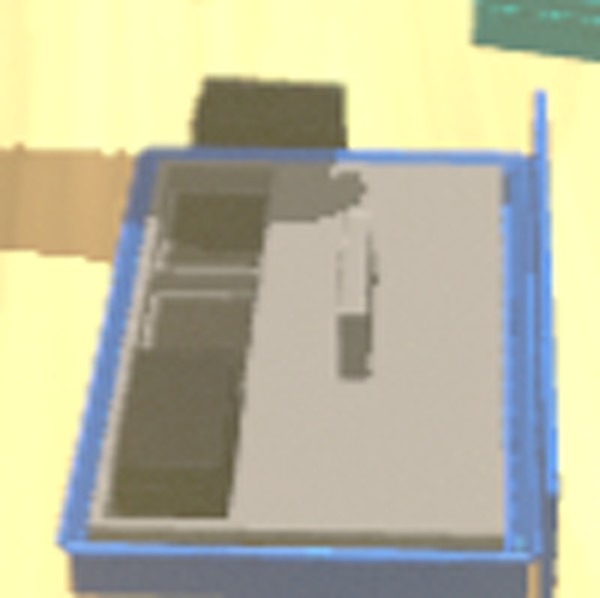

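View pics/t28.png

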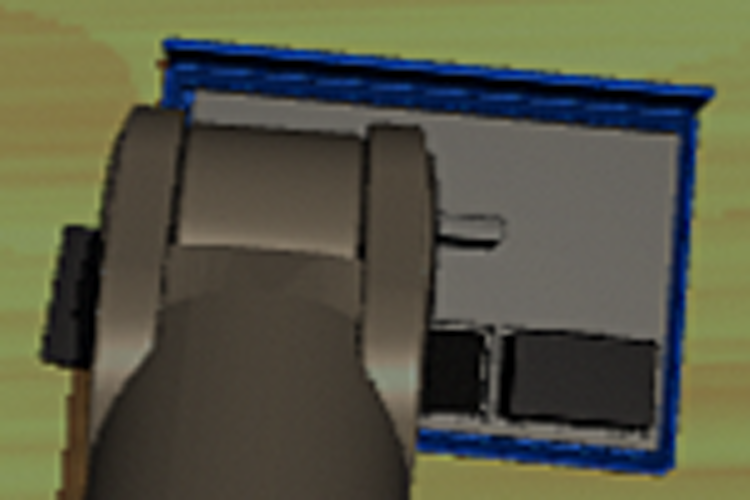

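>>> {"op": "apply_moves", "data": {
  "commands": [
    [85, 10, 20, -40, 0.059, 0, 0],
    [85, 32, 20, -83, 0.059, 0, 0],
    [85, 32, 20, -83, 0.059, 0, 0],
    [85, 32, 20, -83, 0.059, 0, 0],
    [85, 32, 20, -83, 0.059, 0, 0],
    [85, 32, 20, -83, 0.059, 0, 0]
  ]
}}

```text
clock: 39.95
tcp_pos: [0.5638, 0.0242, 0.1304]
orientation: [1.343, 1.115, -1.341]
contact_force: [0.8, -0.6, 1.1]
grip_width: 0.0845
```

Run:
```python
from h import *
plan(.5637,.0355,.008,-.168)
s=grab_frame('side');
im=s["pixels"][140:240,255:365,::-1].astype(float); im=np.clip(255*(im/160)**.6,0,255).astype(np.uint8)
cv2.imwrite("pics/s29.png",cv2.resize(im,None,fx=6,fy=6,interpolation=cv2.INTER_CUBIC))
```

```text
shift [122.4  -2.3 -11.2] turn [-0.015  0.001 -0.002] | cur yaw -0.183 pos [0.5638 0.0242 0.1304] j [-0.38  0.42  0.28  1.93 -0.16  0.8  -0.19] w 84.5 t 40.0
```

View pics/s29.png

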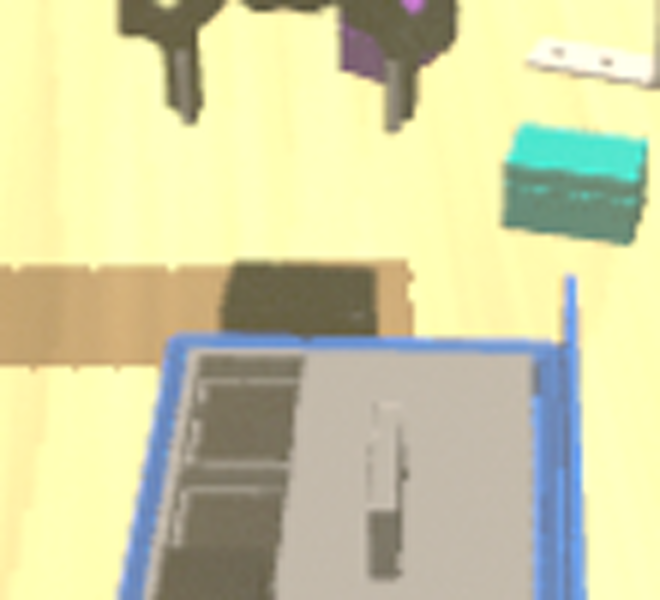

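>>> {"op": "apply_moves", "data": {
  "commands": [
    [85, 0, -2, -11, -0.015, 0, 0],
    [85, 30, -2, -11, -0.015, 0, 0],
    [85, 60, -2, -11, -0.015, 0, 0],
    [85, 65, -2, -11, -0.015, 0, 0],
    [85, 65, -2, -11, -0.015, 0, 0]
  ]
}}

```text
clock: 40.5
tcp_pos: [0.5631, 0.038, 0.0643]
orientation: [1.328, 1.127, -1.33]
contact_force: [0.3, -0.5, 0.2]
grip_width: 0.085
```

Run:
```python
from h import *
plan(.5637,.0355,.008,-.168)
s=grab_frame('side');
im=s["pixels"][140:210,265:345,::-1].astype(float); im=np.clip(255*(im/160)**.6,0,255).astype(np.uint8)
cv2.imwrite("pics/s30.png",cv2.resize(im,None,fx=8,fy=8,interpolation=cv2.INTER_CUBIC))
t=grab_frame('top');crop(t,270,190,70,70,8,'t30.png')
```

```text
shift [56.4  1.1  2.4] turn [0.004 0.001 0.001] | cur yaw -0.164 pos [0.5631 0.038  0.0643] j [-0.37  0.52  0.24  1.97 -0.19  0.68 -0.17] w 85.0 t 40.5
```

View pics/s30.png

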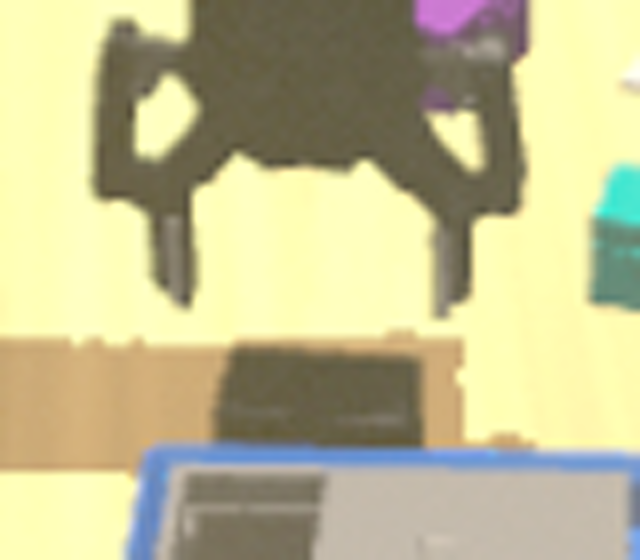

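View pics/t30.png

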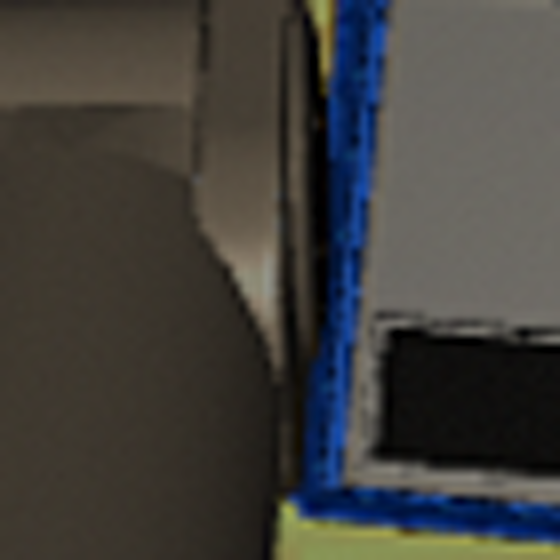

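>>> {"op": "apply_moves", "data": {
  "commands": [
    [85, 20, 1, 2, 0, 0, 0],
    [85, 40, 1, 2, 0, 0, 0],
    [85, 52, 1, 2, 0, 0, 0],
    [85, 56, 1, 2, 0, 0, 0],
    [85, 56, 1, 2, 0, 0, 0],
    [60, 56, 1, 2, 0, 0, 0],
    [60, 56, 1, 2, 0, 0, 0],
    [60, 56, 1, 2, 0, 0, 0],
    [60, 56, 1, 2, 0, 0, 0],
    [60, 56, 1, 2, 0, 0, 0]
  ]
}}

```text
clock: 41.6
tcp_pos: [0.5649, 0.0358, 0.0099]
orientation: [1.33, 1.126, -1.327]
contact_force: [-2.0, -0.9, 6.0]
grip_width: 0.069
```

Run:
```python
from h import *
plan(.5637,.0355,.008,-.168)
s=grab_frame('side');print(r.get_obs()['contact_force'])
im=s["pixels"][140:210,265:345,::-1].astype(float); im=np.clip(255*(im/160)**.6,0,255).astype(np.uint8)
cv2.imwrite("pics/s31.png",cv2.resize(im,None,fx=8,fy=8,interpolation=cv2.INTER_CUBIC))
```

```text
shift [ 1.9 -1.1  0.5] turn [ 0.004 -0.    -0.002] | cur yaw -0.164 pos [0.5649 0.0358 0.0099] j [-0.34  0.61  0.21  1.98 -0.23  0.57 -0.14] w 69.0 t 41.6
[-1.93296019 -0.4748962   6.53116612]
```

View pics/s31.png

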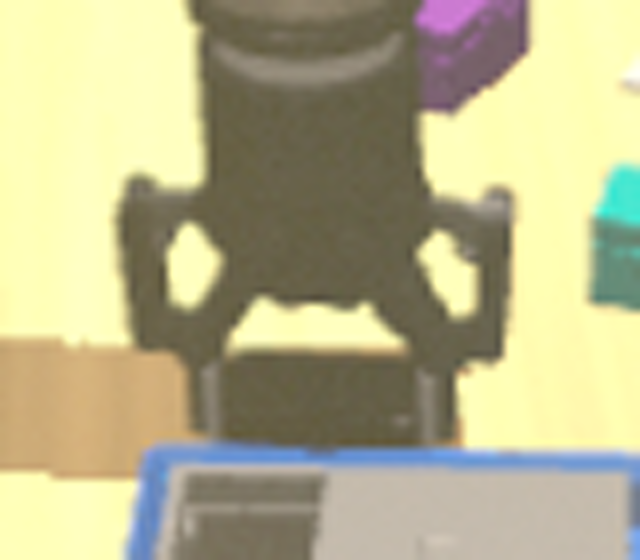

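>>> {"op": "apply_moves", "data": {
  "commands": [
    [60, -1, 0, -3, 0, 0, 0],
    [60, -2, 0, -8, 0, 0, 0],
    [60, -20, 0, -10, 0, 0, 0],
    [60, -60, 0, -10, 0, 0, 0],
    [60, -100, 0, -10, 0, 0, 0],
    [60, -120, 0, -10, 0, 0, 0],
    [60, -120, 0, -10, 0, 0, 0],
    [60, -120, 0, -10, 0, 0, 0]
  ]
}}

```text
clock: 42.45
tcp_pos: [0.5654, 0.0461, 0.1283]
orientation: [1.329, 1.127, -1.328]
contact_force: [-0.6, 0.1, -3.1]
grip_width: 0.0692
```

Run:
```python
from h import *
cx,cy,w=.5749,-.1283,-.12
x=cx-.05*np.cos(w)-.08*np.sin(w); y=cy-.05*np.sin(w)+.08*np.cos(w); print(x,y)
plan(x,y,.13,w+np.pi/2);plan(x,y,.13,w-np.pi/2)
s=grab_frame('side');t=grab_frame('top')
im=s["pixels"][110:210,255:345,::-1].astype(float); im=np.clip(255*(im/160)**.6,0,255).astype(np.uint8)
cv2.imwrite("pics/s32.png",cv2.resize(im,None,fx=6,fy=6,interpolation=cv2.INTER_CUBIC))
```

```text
0.5348365447904202 -0.042889698767244716
shift [ -1.7 -15.7  92.8] turn [-1.614e+00  1.000e-03 -0.000e+00] | cur yaw -0.163 pos [0.5654 0.0461 0.1283] j [-0.41  0.43  0.28  1.93 -0.16  0.8  -0.21] w 69.2 t 42.5
shift [ -1.7 -15.7  92.8] turn [ 1.527e+00 -0.000e+00 -1.000e-03] | cur yaw -0.163 pos [0.5654 0.0461 0.1283] j [-0.41  0.43  0.28  1.93 -0.16  0.8  -0.21] w 69.2 t 42.5
```

View pics/s32.png

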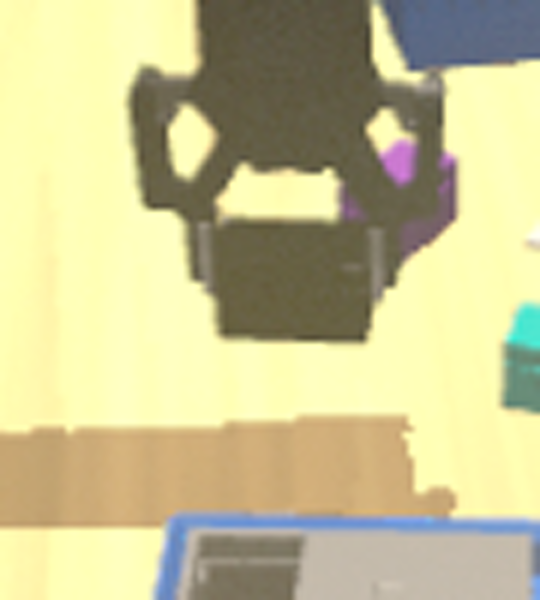

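>>> {"op": "apply_moves", "data": {
  "commands": [
    [60, -10, -2, 10, 0.14, 0, 0],
    [60, -10, -4, 20, 0.28, 0, 0],
    [60, -10, -6, 30, 0.42, 0, 0],
    [60, -10, -8, 40, 0.56, 0, 0],
    [60, -10, -10, 52, 0.7, 0, 0],
    [60, -10, -12, 64, 0.84, 0, 0],
    [60, -10, -14, 76, 0.98, 0, 0],
    [60, -5, -15, 86, 1.12, 0, 0],
    [60, -2, -16, 93, 1.26, 0, 0],
    [60, -2, -16, 93, 1.4, 0, 0],
    [60, -2, -16, 93, 1.527, 0, 0],
    [60, -2, -16, 93, 1.527, 0, 0],
    [60, -2, -16, 93, 1.527, 0, 0],
    [60, -2, -16, 93, 1.527, 0, 0]
  ]
}}

```text
clock: 43.95
tcp_pos: [0.5346, -0.0434, 0.1302]
orientation: [-2.161, 0.128, 2.161]
contact_force: [0.3, -0.5, -2.4]
grip_width: 0.0686
```

Run:
```python
from h import *
plan(.5348,-.0429,.057,-.12-np.pi/2)
```

```text
shift [73.2 -0.6 -0.2] turn [ 0.002  0.    -0.001] | cur yaw -1.688 pos [ 0.5346 -0.0434  0.1302] j [-0.57  0.45  0.68  2.01 -0.38  0.81 -1.35] w 68.6 t 44.0
```

>>> {"op": "apply_moves", "data": {
  "commands": [
    [60, 30, -0.5, 0, 0, 0, 0],
    [60, 60, -0.5, 0, 0, 0, 0],
    [60, 73, -0.5, 0, 0, 0, 0],
    [60, 73, -0.5, 0, 0, 0, 0],
    [60, 73, -0.5, 0, 0, 0, 0]
  ]
}}

```text
clock: 44.45
tcp_pos: [0.5355, -0.0434, 0.0584]
orientation: [-2.161, 0.13, 2.158]
contact_force: [0.6, -0.3, -1.9]
grip_width: 0.0688
```

Run:
```python
from h import *
o=r.get_obs()
plan(.5348,-.0429,.030,-.12-np.pi/2)
s=grab_frame('side');t=grab_frame('top')
im=s["pixels"][175:245,262:332,::-1].astype(float); im=np.clip(255*(im/160)**.6,0,255).astype(np.uint8)
cv2.imwrite("pics/s33.png",cv2.resize(im,None,fx=8,fy=8,interpolation=cv2.INTER_CUBIC))
im=t["pixels"][215:265,300:375,::-1].astype(float); im=np.clip(255*(im/160)**.6,0,255).astype(np.uint8)
cv2.imwrite("pics/t33.png",cv2.resize(im,None,fx=9,fy=9,interpolation=cv2.INTER_CUBIC))
c,sn=np.cos(-.12),np.sin(-.12); p=o["tcp_pos"]; zb=p[2]-.009
for lx in(-.021,.021):
  for ly in(-.035,.035):
    for z in(zb,zb+.028,zb+.042):
      P=(p[0]+c*lx-sn*ly,p[1]+sn*lx+c*ly,z); print(lx,ly,round(z,3),((proj(s,P)[0]-[262,175])*8).round(0),((proj(t,P)[0]-[300,215])*9).round(0))
print("slot")
for lx in(-.0745,-.0255):
  for ly in(.0415,.1185):
      P=(.5749+c*lx-sn*ly,-.1283+sn*lx+c*ly,.035); print(lx,ly,((proj(s,P)[0]-[262,175])*8).round(0),((proj(t,P)[0]-[300,215])*9).round(0))
```

```text
shift [28.4 -0.4  0.8] turn [-0.    -0.002 -0.   ] | cur yaw -1.691 pos [ 0.5355 -0.0434  0.0584] j [-0.49  0.56  0.59  2.05 -0.49  0.67 -1.27] w 68.8 t 44.5
-0.021 -0.035 0.049 [192. 290.] [393. 306.]
-0.021 -0.035 0.077 [186. 222.] [395. 303.]
-0.021 -0.035 0.091 [184. 188.] [397. 301.]
-0.021 0.035 0.049 [214. 163.] [140. 282.]
-0.021 0.035 0.077 [209.  97.] [136. 278.]
-0.021 0.035 0.091 [207.  63.] [134. 276.]
0.021 -0.035 0.049 [320. 292.] [406. 155.]
0.021 -0.035 0.077 [317. 224.] [409. 147.]
0.021 -0.035 0.091 [315. 190.] [411. 143.]
0.021 0.035 0.049 [336. 165.] [155. 131.]
0.021 0.035 0.077 [333.  99.] [151. 123.]
0.021 0.035 0.091 [331.  65.] [149. 119.]
slot
-0.0745 0.0415 [181. 330.] [401. 324.]
-0.0745 0.1185 [206. 190.] [127. 298.]
-0.0255 0.0415 [329. 333.] [417. 149.]
-0.0255 0.1185 [346. 192.] [144. 124.]
```

View pics/s33.png

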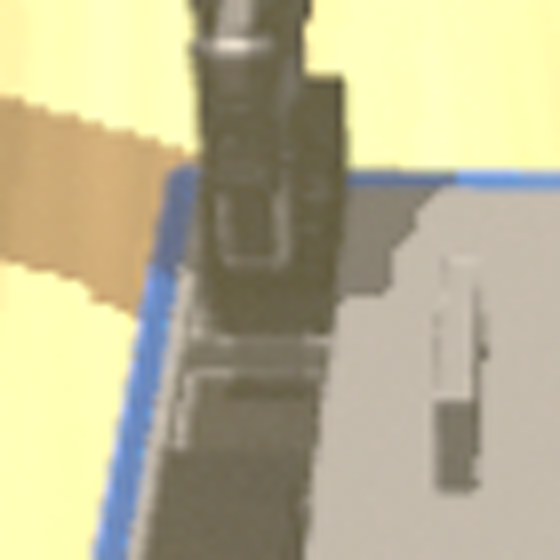

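View pics/t33.png

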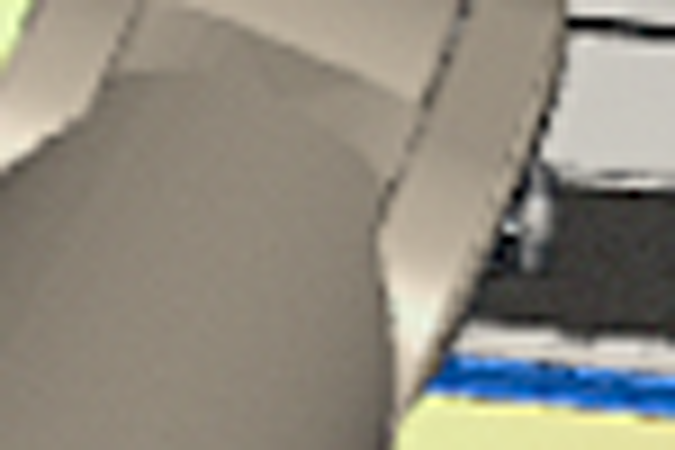

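Run:
```python
from h import *
s=grab_frame('side')
im=s["pixels"][178:225,280:312,::-1].astype(float); im=np.clip(255*(im/90)**.7,0,255).astype(np.uint8)
cv2.imwrite("pics/s34.png",cv2.resize(im,None,fx=16,fy=12.5,interpolation=cv2.INTER_CUBIC))
```

```text
(no output)
```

View pics/s34.png

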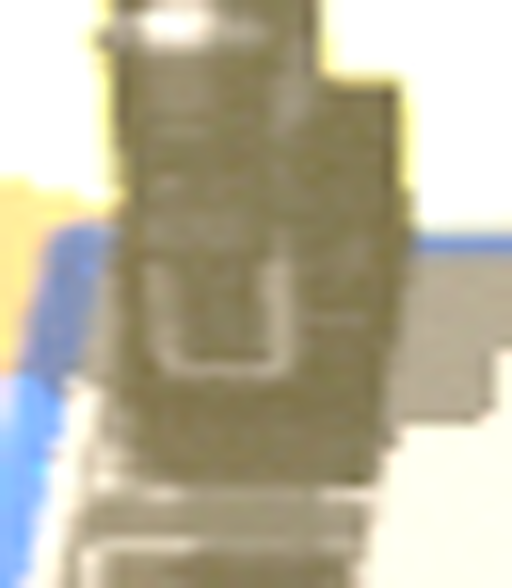

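>>> {"op": "apply_moves", "data": {
  "commands": [
    [60, 0, 0.8, 4.2, 0, 0, 0],
    [60, 3, 0.8, 4.2, 0, 0, 0],
    [60, 6, 0.8, 4.2, 0, 0, 0],
    [60, 6, 0.8, 4.2, 0, 0, 0]
  ]
}}

```text
clock: 45.0
tcp_pos: [0.5305, -0.0432, 0.0514]
orientation: [-2.16, 0.13, 2.159]
contact_force: [0.1, -0.6, -2.5]
grip_width: 0.0692
```

Run:
```python
from h import *
plan(.5310,-.0435,.030,-.12-np.pi/2)
print(r.get_obs()['contact_force'])
s=grab_frame('side')
im=s["pixels"][178:225,280:312,::-1].astype(float); im=np.clip(255*(im/90)**.7,0,255).astype(np.uint8)
cv2.imwrite("pics/s35.png",cv2.resize(im,None,fx=16,fy=12.5,interpolation=cv2.INTER_CUBIC))
```

```text
shift [21.4  0.3 -0.6] turn [ 0. -0. -0.] | cur yaw -1.691 pos [ 0.5305 -0.0432  0.0514] j [-0.48  0.56  0.58  2.06 -0.5   0.65 -1.26] w 69.2 t 45.0
[ 0.07237905 -0.62458302 -2.47988834]
```

View pics/s35.png

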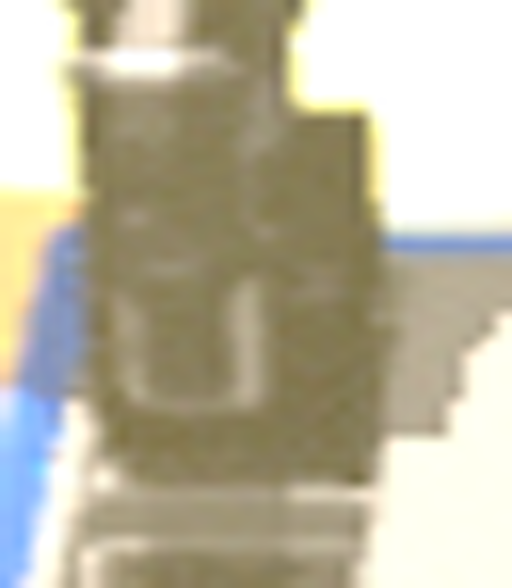

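>>> {"op": "apply_moves", "data": {
  "commands": [
    [60, 3, 0.3, -0.5, 0, 0, 0],
    [60, 6, 0.3, -0.5, 0, 0, 0],
    [60, 9, 0.3, -0.5, 0, 0, 0],
    [60, 9, 0.3, -0.5, 0, 0, 0]
  ]
}}

```text
clock: 45.45
tcp_pos: [0.5308, -0.0437, 0.0422]
orientation: [-2.16, 0.131, 2.16]
contact_force: [-0.7, 0.1, -3.5]
grip_width: 0.0687
```

Run:
```python
from h import *
plan(.5310,-.0435,.030,-.12-np.pi/2)
print(r.get_obs()['contact_force'],r.get_obs()['moment'])
s=grab_frame('side')
im=s["pixels"][178:225,280:312,::-1].astype(float); im=np.clip(255*(im/90)**.7,0,255).astype(np.uint8)
cv2.imwrite("pics/s36.png",cv2.resize(im,None,fx=16,fy=12.5,interpolation=cv2.INTER_CUBIC))
```

```text
shift [12.2 -0.2 -0.1] turn [-0.  0. -0.] | cur yaw -1.691 pos [ 0.5308 -0.0437  0.0422] j [-0.47  0.58  0.56  2.07 -0.51  0.63 -1.25] w 68.7 t 45.5
[-0.72050141  0.07861069 -3.50751123] [ 0.01703868 -0.00478235  0.05113219]
```

View pics/s36.png

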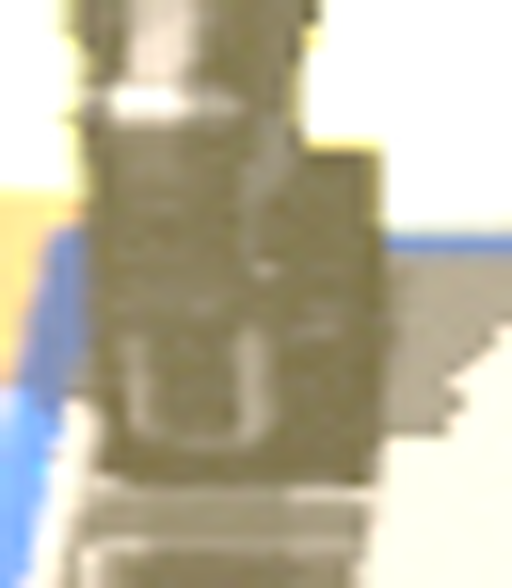

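>>> {"op": "apply_moves", "data": {
  "commands": [
    [60, 2, 0, 0, 0, 0, 0],
    [60, 4, 0, 0, 0, 0, 0],
    [60, 5, 0, 0, 0, 0, 0],
    [60, 5, 0, 0, 0, 0, 0]
  ]
}}

```text
clock: 45.9
tcp_pos: [0.5311, -0.0437, 0.0376]
orientation: [-2.16, 0.13, 2.159]
contact_force: [-0.5, -0.6, -3.5]
grip_width: 0.0689
```

>>> {"op": "apply_moves", "data": {
  "commands": [
    [60, 2, 0, 0, 0, 0, 0],
    [60, 3, 0, 0, 0, 0, 0],
    [60, 3, 0, 0, 0, 0, 0]
  ]
}}

```text
clock: 46.2
tcp_pos: [0.5311, -0.0437, 0.0346]
orientation: [-2.16, 0.13, 2.159]
contact_force: [-0.6, 0.1, -3.0]
grip_width: 0.069
```

Run:
```python
from h import *
plan(.5310,-.0435,.030,-.12-np.pi/2)
print(r.get_obs()['contact_force'],r.get_obs()['moment'])
s=grab_frame('side')
im=s["pixels"][178:225,280:312,::-1].astype(float); im=np.clip(255*(im/90)**.7,0,255).astype(np.uint8)
cv2.imwrite("pics/s37.png",cv2.resize(im,None,fx=16,fy=12.5,interpolation=cv2.INTER_CUBIC))
```

```text
shift [ 4.6 -0.2  0.1] turn [-0.    -0.001 -0.   ] | cur yaw -1.691 pos [ 0.5311 -0.0437  0.0346] j [-0.46  0.59  0.55  2.07 -0.52  0.62 -1.24] w 69.0 t 46.2
[-0.6478305   0.13088337 -2.96666849] [-0.01749051  0.00534109  0.00178298]
```

View pics/s37.png

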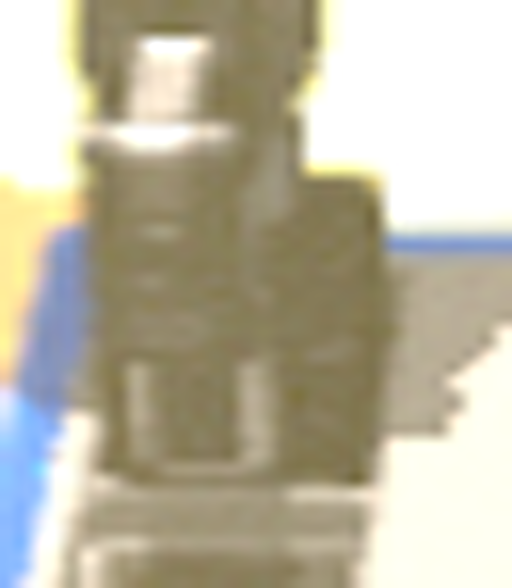

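>>> {"op": "apply_moves", "data": {
  "commands": [
    [60, 1.5, 0, 0, 0, 0, 0],
    [60, 2.5, 0, 0, 0, 0, 0],
    [60, 2.5, 0, 0, 0, 0, 0]
  ]
}}

```text
clock: 46.55
tcp_pos: [0.5311, -0.0436, 0.0321]
orientation: [-2.16, 0.13, 2.159]
contact_force: [-0.6, 1.2, -3.0]
grip_width: 0.0689
```

>>> {"op": "apply_moves", "data": {
  "commands": [
    [60, 1, 0, 0, 0, 0, 0],
    [60, 2, 0, 0, 0, 0, 0],
    [60, 2, 0, 0, 0, 0, 0]
  ]
}}

```text
clock: 46.85
tcp_pos: [0.5313, -0.0437, 0.0309]
orientation: [-2.16, 0.13, 2.158]
contact_force: [-3.3, 1.0, 7.7]
grip_width: 0.0688
```

>>> {"op": "apply_moves", "data": {
  "commands": [
    [84, 0, 0, 0, 0, 0, 0],
    [84, 0, 0, 0, 0, 0, 0],
    [84, 0, 0, 0, 0, 0, 0],
    [84, 0, 0, 0, 0, 0, 0],
    [84, -20, 0, 0, 0, 0, 0],
    [84, -50, 0, 0, 0, 0, 0],
    [0, -75, 0, 0, 0, 0, 0],
    [0, -75, 0, -3, 0, 0, 0],
    [0, -75, 0, -3, 0, 0, 0],
    [0, -75, 0, -3, 0, 0, 0],
    [0, -75, 0, -3, 0, 0, 0],
    [0, -75, 0, -3, 0, 0, 0]
  ]
}}

```text
clock: 48.05
tcp_pos: [0.5335, -0.0441, 0.1045]
orientation: [-2.159, 0.131, 2.16]
contact_force: [0.5, -0.2, -0.7]
grip_width: 0.0003
```

Run:
```python
from h import *
plan(.5345,-.044,.062,-.12-np.pi/2)
s=grab_frame('side')
im=s["pixels"][170:275,260:360,::-1].astype(float); im=np.clip(255*(im/120)**.6,0,255).astype(np.uint8)
cv2.imwrite("pics/s38.png",cv2.resize(im,None,fx=6,fy=5.7,interpolation=cv2.INTER_CUBIC))
```

```text
shift [42.5 -0.2 -1. ] turn [-0.     0.001 -0.001] | cur yaw -1.691 pos [ 0.5335 -0.0441  0.1045] j [-0.54  0.49  0.65  2.03 -0.42  0.76 -1.32] w 0.3 t 48.0
```

View pics/s38.png

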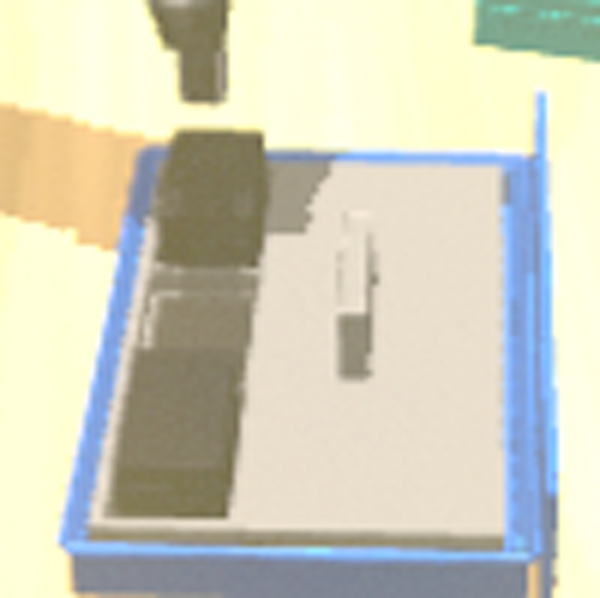

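Press B.

>>> {"op": "apply_moves", "data": {
  "commands": [
    [0, 25, 0, -1, 0, 0, 0],
    [0, 36, 0, -1, 0, 0, 0],
    [0, 41, 0, -1, 0, 0, 0],
    [0, 43, 0, -1, 0, 0, 0],
    [0, 44, 0, -1, 0, 0, 0]
  ]
}}

```text
clock: 48.6
tcp_pos: [0.5342, -0.0442, 0.0627]
orientation: [-2.156, 0.129, 2.16]
contact_force: [-11.8, 2.2, 30.3]
grip_width: -0.0001
```

>>> {"op": "apply_moves", "data": {
  "commands": [
    [0, -60, 0, 0, 0, 0, 0],
    [0, -110, 0, 0, 0, 0, 0],
    [0, -110, -50, 0, 0, 0, 0],
    [0, -110, -100, 0, 0, 0, 0],
    [0, -110, -150, 0, 0, 0, 0],
    [0, -110, -200, 0, 0, 0, 0],
    [0, -110, -250, 0, 0, 0, 0],
    [0, -110, -250, 0, 0, 0, 0],
    [0, -110, -250, 0, 0, 0, 0]
  ]
}}

```text
clock: 49.5
tcp_pos: [0.5648, 0.2056, 0.171]
orientation: [-2.162, 0.127, 2.161]
contact_force: [0.5, 0.0, -0.2]
grip_width: -0.0005
```

Run:
```python
from h import *
plan(.5345,-.044,.062,-.12-np.pi/2)
s=grab_frame('side');t=grab_frame('top')
im=s["pixels"][170:275,260:360,::-1].astype(float); im=np.clip(255*(im/120)**.6,0,255).astype(np.uint8)
cv2.imwrite("pics/s39.png",cv2.resize(im,None,fx=6,fy=5.7,interpolation=cv2.INTER_CUBIC))
im=t["pixels"][165:275,295:430,::-1].astype(float); im=np.clip(255*(im/120)**.6,0,255).astype(np.uint8)
cv2.imwrite("pics/t39.png",cv2.resize(im,None,fx=5.5,fy=5.4,interpolation=cv2.INTER_CUBIC))
cv2.imwrite("pics/t39f.png",t["pixels"][:,:,::-1])
```

```text
shift [109.3 251.4   1.1] turn [ 0.003 -0.001 -0.001] | cur yaw -1.688 pos [0.5648 0.2056 0.171 ] j [-0.96  0.49  0.68  1.83 -0.37  0.95 -1.8 ] w -0.5 t 49.5
```

View pics/s39.png

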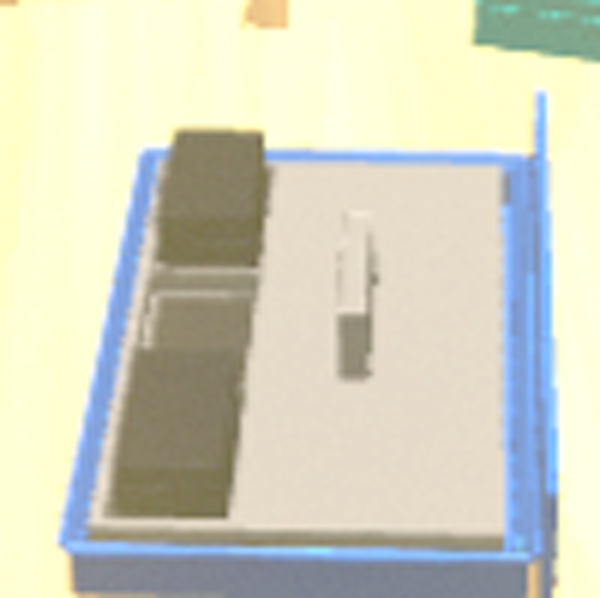

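View pics/t39.png

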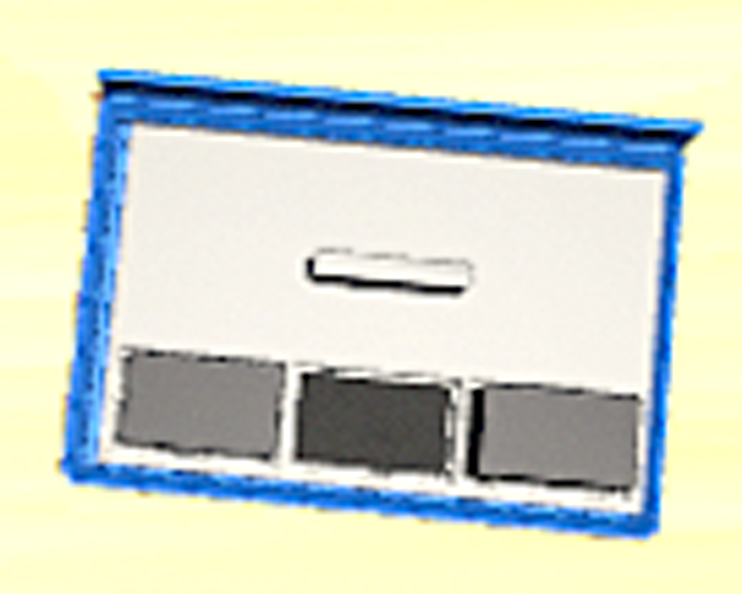

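View pics/t39f.png

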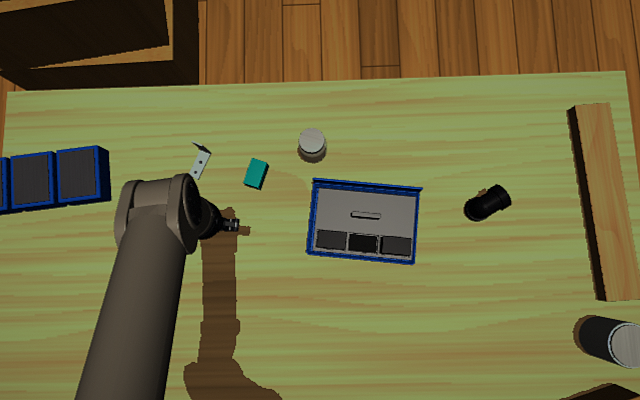

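Run:
```python
from h import *
for c in("top","side"):
    print(c,[((np.array(d["point"])*[640,400]).round(0).tolist(),round(d["confidence"],2)) for d in search_frame("case0_c",c)])
print(r.hand_in())
```

```text
top []
side []
the job is handed in; nothing more can be done
None
```

The job is handed in. The insert is turned round with its slots along the low front, and the two black bit cases I found are shut and in slots 0 and 2, lid up. It took about 50 s on the clock. `hand_in` gave no verdict.

**Insert:** I lifted it by the fin, turned it half round and pushed it home. With the fin still gripped, the TCP height was 0.0416 m, against 0.0417 m when it sat home at the start. It sits a few millimetres toward the −y side of the well, roughly the allowed play.

**Cases:** I found no third black case in the opening pictures, and I left the purple and turquoise look-alikes alone. The first case closed cleanly. The second slid about 12 cm along the bench and came up against the bin wall (about 25 N in y and z on the tool), then closed with the wall behind it. I gripped it by its ends to place it.

**Last checks:**
- Pressing each case from above, the TCP stopped at 0.0627 m, matching the 0.063 m expected for a closed case on a slot floor.
- The final side and top pictures show both lids shut and both cases flat in their slots.
- The jar, brace and elbow were never handled. In the last top view the jar and elbow are where they started; the arm partly hides the brace.

**Checks that disagreed:**
- The camera fit and the arm readings differed by about 3 mm in y for the insert, so I aligned each case by comparing it with its slot in the picture.
- A final network search for the cases returned nothing, so that check neither confirms nor contradicts the pictures.

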